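Refill the empty mezze bowl from the falafel tray

TASK

Of the three brown serving bowls, two are already full and one is empty but for a lettuce leaf. Lift the little wooden falafel tray by its handle and, from low over the rim, tip all four falafel into the empty bowl, without touching the falafel with the gripper or letting any touch the olives or beans. Then set the tray back flat on its dark board, let go, and leave the glasses, shaker and spoon where they are.

Things in the scene. Friction and masses are not known exactly. Their poses are not given: they have to be found in the camera images.
- bowl_a: fixed round brown earthenware bowl, flat floor, outer rim radius 70, foot radius 50, height 45, wall 5, inner floor 6 above the table. Origin: centre of its underside. Bowls a, b, c are identical; each start decides afresh which two hold food and which is empty (only a flat green lettuce leaf on its floor, under 8 thick).
- bowl_b: as bowl_a: fixed round brown earthenware bowl, flat floor, outer rim radius 70, foot radius 50, height 45, wall 5, inner floor 6 above the table. Origin: centre of its underside. Bowls a, b, c are identical; each start decides afresh which two hold food and which is empty (only a flat green lettuce leaf on its floor, under 8 thick).
- bowl_c: as bowl_a: fixed round brown earthenware bowl, flat floor, outer rim radius 70, foot radius 50, height 45, wall 5, inner floor 6 above the table. Origin: centre of its underside. Bowls a, b, c are identical; each start decides afresh which two hold food and which is empty (only a flat green lettuce leaf on its floor, under 8 thick).
- olives: heap of green olives that fills one of the bowls, radius 52, its top about 46 above the table. Fixed. Origin: centre of its underside, on that bowl's axis, 6 above the table.
- beans: heap of cream-white beans that fills another of the bowls, radius 52, its top about 46 above the table. Fixed. Origin: centre of its underside, on that bowl's axis, 6 above the table.
- board: fixed dark wooden board, 220 (own x) x 170 (own y) x 12 thick, on the table. Origin: centre of its underside; z up.
- tray: loose light-wood tray, about 160 g, on the board; floor plate 130 (own x) x 92 (own y) x 5 thick; walls 5 thick, up to 24 above its underside, at both sides (+y, -y) and back (-x); the front (+x) is open. Origin: centre of its underside; x to the open mouth, z up. Handle plate at the back, leaning backwards 25 degrees: 10 thick, 46 wide (along y), top edge 98 above the underside at x -106.
- tray_grip (a point): the place to hold the tray: middle of the handle plate, at own (-93.7, 0, 71.0) mm from the tray's origin. Axes as the tray's. The handle runs up along (-sin 25, 0, cos 25 degrees) in these axes; its broad faces look along (cos 25, 0, sin 25), the direction to pinch it in.
- tray_mouth (a point): middle of the tray's open front edge, on top of the floor plate: own (65, 0, 5) mm from the tray's origin. No lip: the falafel slide off here once the tray is tipped mouth-down by 26 to 36 degrees, depending on friction. Axes as the tray's.
- falafel1: loose dark brown falafel, a round patty 32 across and 24 high, about 22 g. Origin: its centre. Starts lying on the tray's floor plate.
- falafel2: loose dark brown falafel, a round patty 32 across and 24 high, about 22 g. Origin: its centre. Starts lying on the tray's floor plate.
- falafel3: loose dark brown falafel, a round patty 32 across and 24 high, about 22 g. Origin: its centre. Starts lying on the tray's floor plate.
- falafel4: loose dark brown falafel, a round patty 32 across and 24 high, about 22 g. Origin: its centre. Starts lying on the tray's floor plate.
- glass1_mid (a point): loose clear drinking glass, rim radius 31, 90 tall; point on its axis half-way up
- glass2_mid (a point): loose clear drinking glass, rim radius 31, 90 tall; point on its axis half-way up
- shaker_mid (a point): loose white salt shaker with a steel cap, radius 20, 75 tall; point on its axis half-way up
- spoon_grip (a point): loose serving spoon lying on the table, about 200 long; point on its handle
There are look-alikes about, which are no part of the job. What is shaped like the falafel3 but green or red is not meant.

How it is judged (in metres and radians):
On the way, in this order (a step that is already met when the one before it is completed fails the run):
1. the tray is lifted clear of its board with all four falafel still on it (height (world z) of tray above 0.035 m and distance between each of falafel1, falafel2, falafel3, falafel4 and tray below 0.09 m), for 0.2 s.
2. all four falafel are in the empty bowl, below its rim (((horizontal distance between each of olives, beans and bowl_a above 0.08 m and horizontal distance between each of falafel1, falafel2, falafel3, falafel4 and bowl_a below 0.062 m and height (world z) of each of falafel1, falafel2, falafel3, falafel4 below 0.066 m) or (horizontal distance between each of olives, beans and bowl_b above 0.08 m and horizontal distance between each of falafel1, falafel2, falafel3, falafel4 and bowl_b below 0.062 m and height (world z) of each of falafel1, falafel2, falafel3, falafel4 below 0.066 m) or (horizontal distance between each of olives, beans and bowl_c above 0.08 m and horizontal distance between each of falafel1, falafel2, falafel3, falafel4 and bowl_c below 0.062 m and height (world z) of each of falafel1, falafel2, falafel3, falafel4 below 0.066 m))), for 0.2 s.
At the end, for the whole second after the job is handed in: all four falafel at rest in the bowl that held neither olives nor beans at the start (centres within 62 mm of its axis and below 66 mm over the table), and the tray at rest flat on its board (tilt under 0.08 rad, centre within 75 mm along and 60 mm across the board's centre), released (((horizontal distance between each of olives, beans and bowl_a above 0.08 m and horizontal distance between each of falafel1, falafel2, falafel3, falafel4 and bowl_a below 0.062 m and height (world z) of each of falafel1, falafel2, falafel3, falafel4 below 0.066 m) or (horizontal distance between each of olives, beans and bowl_b above 0.08 m and horizontal distance between each of falafel1, falafel2, falafel3, falafel4 and bowl_b below 0.062 m and height (world z) of each of falafel1, falafel2, falafel3, falafel4 below 0.066 m) or (horizontal distance between each of olives, beans and bowl_c above 0.08 m and horizontal distance between each of falafel1, falafel2, falafel3, falafel4 and bowl_c below 0.062 m and height (world z) of each of falafel1, falafel2, falafel3, falafel4 below 0.066 m)) and x of tray in the frame of board between -0.075 and 0.075 m and y of tray in the frame of board between -0.06 and 0.06 m and z of tray in the frame of board below 0.018 m and angle between tray's own z axis and vertical below 0.08 rad and linear speed of tray below 0.02 m/s and linear speed of each of falafel1, falafel2, falafel3, falafel4 below 0.03 m/s); the robot touches nothing.
It fails at once if a falafel touched the olives or the beans (contact force between any of falafel1, falafel2, falafel3, falafel4 and olives above 0.05 N or contact force between any of falafel1, falafel2, falafel3, falafel4 and beans above 0.05 N).
It fails at once if the gripper pressed on a falafel (contact force between any of falafel1, falafel2, falafel3, falafel4 and the fingers above 0.5 N).
It fails at once if a falafel was dropped from a height or flung (faster than 1.9 m/s) (linear speed of any of falafel1, falafel2, falafel3, falafel4 above 1.9 m/s).
It fails at once if a glass, the shaker or the spoon was shifted by more than 30 mm (distance of any of glass1_mid, glass2_mid, shaker_mid, spoon_grip from where it was at the start of the episode above 0.03 m).
It fails at once if a glass or the shaker was tipped over (angle between any of glass1_mid, glass2_mid, shaker_mid's own z axis and vertical above 0.5 rad).
It also fails if it takes over 61 s, if anything falls off the work surface, if the arm or the gripper's body presses on something with over 40 N, if the wrist force passes 120 N, or if a joint passes its speed limit or range.

ROBOT

A 6-joint arm with a two-finger parallel gripper is mounted at the origin on the work surface. World frame = base frame: x ahead of the robot, y to its left, z up, the work surface at z = 0. Lengths are in mm, angles in degrees, forces in N, time in s.
With the tool pointing down it reaches from about 400 to 925 mm from the base axis. Payload 12.5 kg.
Tool frame: the origin (TCP) lies on the centre line of the jaws, within the pads' length; the fingertips stand 22 mm ahead of it and the grasp point (between the pads) lies 3 mm ahead of it (robot.finger_overhang is the y of the fingertips in the tool frame, in mm); y points along the fingers, x is the direction in which the jaws open and shut, and the axes are right-handed (so a half turn about y gives the same grasp; the last joint's range is limited). The gripper opens to 95 mm and grips with 3 to 60 N. Pads are 20 mm wide; open, the fingers measure 119 mm over their backs; the gripper's body (75 mm by 180 mm) begins 59 mm behind the grasp point.
Start: joints at [65.397, 28.126, 89.318, -0, 62.55, -6.05], TCP at [198.84, 592.543, 236.661] pointing down, gripper open.
Joint ranges: [-177.58, 177.58], [-47.91, 125.51], [2.72, 160], [-65.01, 245.01], [3.68, 167.84], [-153.87, 153.87]. Speed limits (degrees/s): [127.2, 127.2, 159.86, 180, 180, 180].

INTERFACE

Orientations are given as a 3x3 rotation matrix whose columns are the frame's x, y, z axes.
In Python, from workcell import robot, optics gives the robot as it stands.
- The arm moves only by the shell command python3 -m creep 'ROWS' [FORCE]. ROWS is JSON, a list that holds one entry, the list of rows, each a list of 5 numbers: the opening, from 0 (shut) to 1 (fully open), then the shift along the tool's x, y, z in cm, then the turn about the tool's y in degrees. In form: [[[claw, dx, dy, dz, twist], ...]]. A call has 1 to 12 rows; each row shifts and turns the pose as measured when the row begins, along the tool's axes as they then stand; what a row does not reach is not made up. A row lasts 1/12 s, in which the tool goes at most 41.7 mm and 7.16 degrees, less where a joint would pass 70% of its speed; a pose out of reach is approached as far as the arm can. A call is refused whole if a number of a shift passes 4.17 or a number of a turn 7.16, either way. A call with a gripper value outside its range is refused whole. The fingers move at their own pace and stop on an object; FORCE is the grip in N (left out, the last holds). Time passes only in rows, so rows that do not move let the fingers close. It gives the time, the measured TCP pose, the force and the opening at its end, in the units of the state.
- robot.get_obs(): the state, without advancing time (a new reading comes with each control period).
- optics.capture(name): name is "side" or "top"; returns the picture (384x512x3 uint8, red, green, blue); there is no depth.
- optics.camera_model(name): a dict with "vertical_fov" (degrees; the focal length in pixels is half the picture's height over the tangent of half this angle, whatever the lens; pixels are square), "cx", "cy" (the principal point, pixels), "D" ([k1, k2, p1, p2, k3] as OpenCV has them; the pictures are not rectified), "origin" and "orientation" of the camera in the world. Camera axes: x right, y up, looking along -z (the intrinsics and any distortion apply to the point x, -y, -z); pixel columns grow to the right and rows downward; lengths in mm; the calibration is good to about 2 mm. A picture is of the moment at which its call begins. camera_model takes no time and is no camera call.
- robot.close_job(): hands the job in, once; it reports no verdict.
The state is a dict: "t": time; "q": joint angles; "qvel": joint speeds; "joint_torque": joint torques, N m; "eef_pos": TCP position; "eef_rot": TCP orientation; "wrist_force": force on the tool from outside, world axes, zero at the start; "wrist_torque": the same for the moment, N m; "opening": opening from 0.0 (shut) to 1.0 (fully open).
Only numpy, scipy, OpenCV 4.12 (cv2) and the standard library are available. Lean on these libraries where they do the work, as an engineer would, in place of code of your own. Each camera call takes 0.05 s, during which the arm holds its last target.

## Working session

There is one attempt and no reset: what is moved stays moved. The work goes in short steps, Python scripts to look and compute and a shell command to move; the robot and the scene stay as the last step left them, time stands still between calls to the robot, and variables do not carry over. Pictures are saved under pics/ and viewed, and the job is handed in when it is done.

```bash
ls; mkdir -p pics; python3 - <<'E'
from workcell import robot, optics
import cv2
print(robot.get_obs())
for n in ("side","top"):
    im=optics.capture(n); cv2.imwrite(f"pics/{n}0.png",im[:,:,::-1]); print(n,optics.camera_model(n))
E
```

```text
pics
{'t': 0.0, 'q': array([ 6.53957360e+01,  2.81640753e+01,  8.93499798e+01,  1.11149218e-03,
        6.25501543e+01, -6.04913999e+00]), 'qvel': array([ 0.03295548,  0.00357285, -0.03178852, -0.10701701, -0.04156271,
       -0.02229073]), 'joint_torque': array([-2.12309329e-03, -6.12627983e+01, -2.58181626e+01,  6.92236936e-02,
        4.82160214e-02, -7.57633188e-05]), 'eef_pos': array([198.75369051, 592.32157873, 236.06339738]), 'eef_rot': array([[ 3.18225106e-01, -4.82238931e-04, -9.48015057e-01],
       [ 9.48014527e-01, -1.01174621e-03,  3.18225443e-01],
       [-1.11261134e-03, -9.99999372e-01,  1.35206466e-04]]), 'wrist_force': array([1.31436872, 0.29106916, 0.04770324]), 'wrist_torque': array([ 0.03150106, -0.04414949, -0.01371325]), 'opening': 0.9982962875840188}
side {'vertical_fov': 55.52546032214842, 'cx': 256.88248993292746, 'cy': 194.76194313206247, 'D': array([-0.09031732,  0.        ,  0.        ,  0.        ,  0.        ]), 'origin': array([ 153.46139473, -538.70956787,  626.7825825 ]), 'orientation': array([[ 0.77874952,  0.40510646, -0.47899681],
       [-0.6273338 ,  0.50139276, -0.59586711],
       [-0.00122408,  0.76452211,  0.64459634]])}
top {'vertical_fov': 50.2692376303977, 'cx': 251.7842108965759, 'cy': 197.19857288713135, 'D': array([-0.02991202,  0.        ,  0.        ,  0.        ,  0.        ]), 'origin': array([ 472.72083816,  -20.1602776 , 1331.97015271]), 'orientation': array([[-8.10395580e-04,  9.96727944e-01, -8.08254257e-02],
       [-9.99888283e-01, -2.01399786e-03, -1.48109694e-02],
       [-1.49252893e-02,  8.08043934e-02,  9.96618225e-01]])}
```

View pics/side0.png

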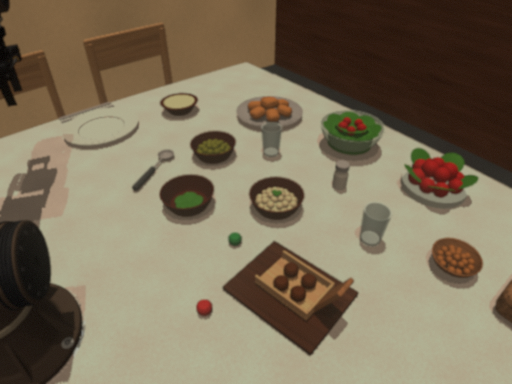

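View pics/top0.png

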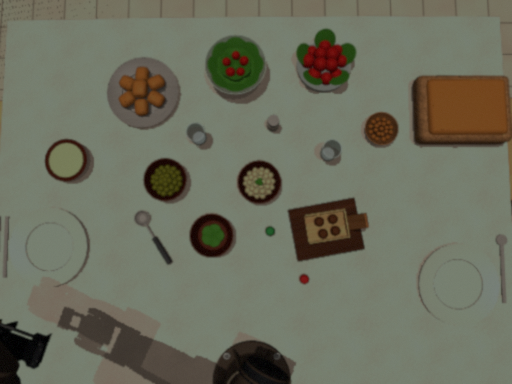

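The top view shows the empty bowl with its leaf at (212,235), the olives at (165,180) and the beans at (260,182). The board is at about (326,229), with the tray's handle to the right (towards -y) and its mouth towards the bowl. I'll zoom in next.

```bash
cat > h.py <<'E'
import numpy as np, cv2
from workcell import robot, optics
def cam(n):
    c=optics.camera_model(n); f=192/np.tan(np.radians(c["vertical_fov"]/2))
    K=np.array([[f,0,c["cx"]],[0,f,c["cy"]],[0,0,1.]]); return K,np.array(c["D"]),np.array(c["origin"]),np.array(c["orientation"])
def ray(n,uv):
    K,D,o,R=cam(n); p=cv2.undistortPoints(np.array([[uv]],float),K,D)[0,0]
    d=R@np.array([p[0],-p[1],-1.]); return o,d/np.linalg.norm(d)
def plane(n,uv,z):
    o,d=ray(n,uv); return o+d*(z-o[2])/d[2]
def tri(a,b):
    o1,d1=ray("top",a);o2,d2=ray("side",b)
    A=np.stack([d1,-d2],1); s=np.linalg.lstsq(A,o2-o1,rcond=None)[0]
    p,q=o1+s[0]*d1,o2+s[1]*d2; return (p+q)/2,np.linalg.norm(p-q)
def proj(n,P):
    K,D,o,R=cam(n); c=R.T@(np.array(P,float)-o); c=c*[1,-1,-1]
    return cv2.projectPoints(c.reshape(1,3),np.zeros(3),np.zeros(3),K,D)[0][0,0]
def crop(src,x0,y0,x1,y1,k,out):
    im=cv2.imread(src)[y0:y1,x0:x1]; cv2.imwrite(out,cv2.resize(im,None,fx=k,fy=k,interpolation=cv2.INTER_CUBIC))
E
python3 -c "
from h import *
crop('pics/top0.png',280,190,380,265,8,'pics/c1.png')
crop('pics/side0.png',215,235,365,350,5,'pics/c2.png')
crop('pics/top0.png',130,140,290,260,5,'pics/c3.png')
crop('pics/side0.png',150,120,310,240,5,'pics/c4.png')"
```

```text
(no output)
```

View pics/c1.png

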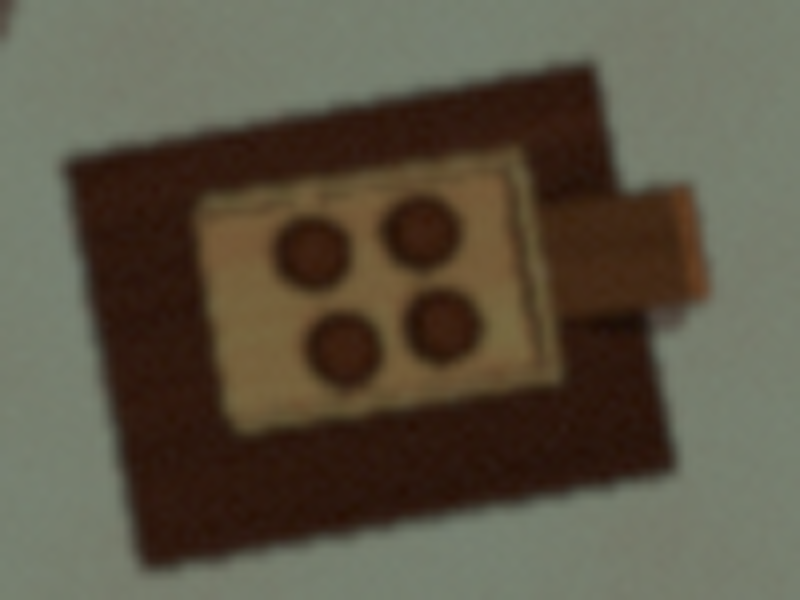

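View pics/c2.png

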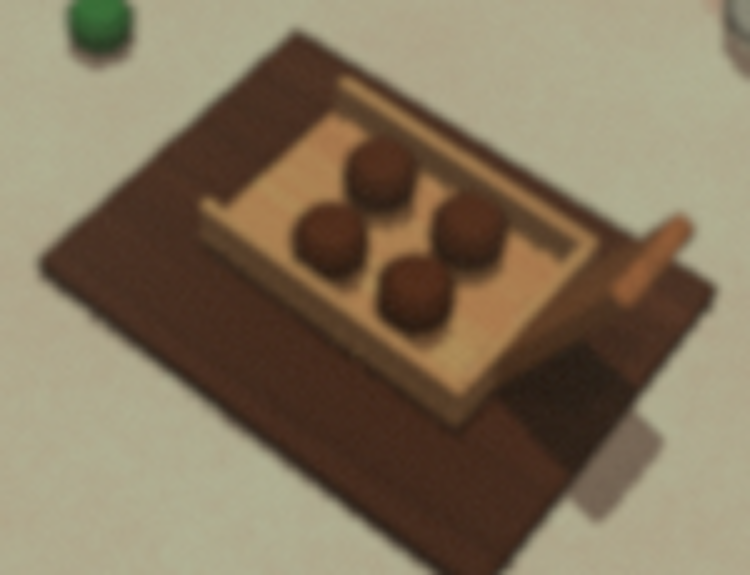

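View pics/c3.png

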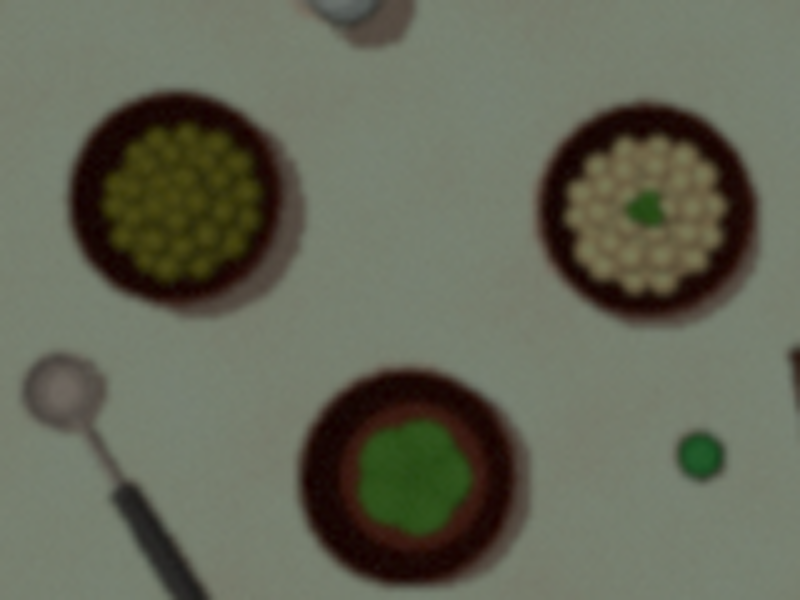

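View pics/c4.png

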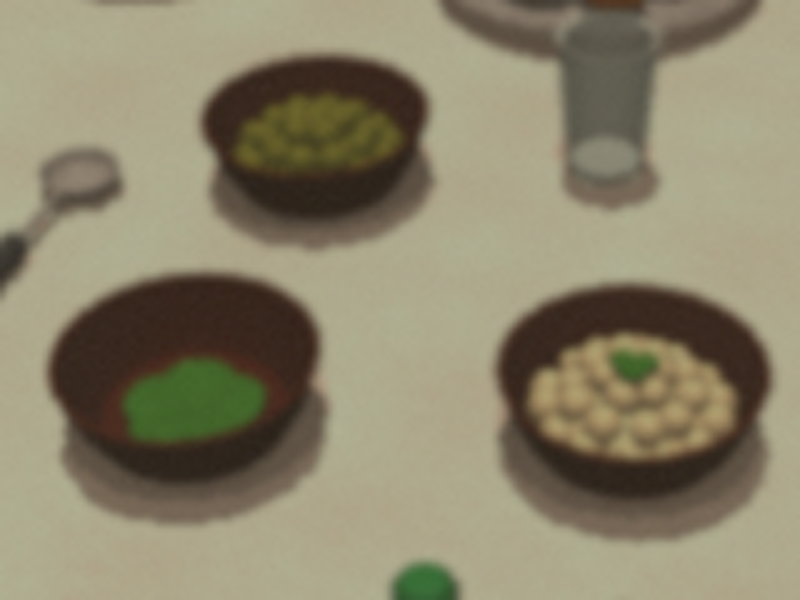

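```bash
python3 - <<'E'
from h import *
def uc(x0,y0,k,u,v): return (x0+(u+.5)/k-.5, y0+(v+.5)/k-.5)
T=lambda u,v: uc(280,190,8,u,v); S=lambda u,v: uc(215,235,5,u,v)
pairs={"board farleft(+y+x)":(T(66,160),S(298,32)),"board mouth -x":(T(143,568),S(42,265)),"board back +x":(T(597,63),S(715,290)),
"wall +y? front top far(+x)":(T(203,200),S(342,80)),"wall front top near(-x)":(T(240,428),S(207,203)),"back corner far":(T(520,152),S(595,240)),"back corner near":(T(558,382),S(457,402)),
"handle top mid":(T(692,244),S(653,260)),
}
R={}
for k,(a,b) in pairs.items():
    p,e=tri(a,b); R[k]=p; print(k,p.round(1),round(e,1))
print("board -x back corner z12",plane("top",T(675,468),12).round(1))
v=list(R.values())
for a,b in ((0,1),(0,2),(3,4),(5,6),(3,5),(4,6)): print(a,b,np.linalg.norm(v[a][:2]-v[b][:2]).round(1), np.degrees(np.arctan2(*(v[a]-v[b])[1::-1])).round(1))
# falafel
for u,v_ in ((314,252),(420,232),(345,348),(442,325)): print("fal",plane("top",T(u,v_),30).round(1))
# orange mask, bowls
for n in ("top","side"):
    im=cv2.imread(f"pics/{n}0.png"); hsv=cv2.cvtColor(im,cv2.COLOR_BGR2HSV)
    dark=((hsv[...,2]<75)&((hsv[...,0]<15)|(hsv[...,0]>160))).astype(np.uint8)
    for nm,box in {"top":{"empty":(185,208,240,262),"ol":(140,155,190,205),"beans":(235,157,284,206)},"side":{"empty":(155,170,219,220),"ol":(187,127,238,166),"beans":(246,172,308,221)}}[n].items():
        x0,y0,x1,y1=box; m=dark[y0:y1,x0:x1]
        cs,_=cv2.findContours(m,cv2.RETR_EXTERNAL,cv2.CHAIN_APPROX_NONE); c=max(cs,key=cv2.contourArea)
        (x,y),r=cv2.minEnclosingCircle(c); e=cv2.fitEllipse(c); 
        print(n,nm,x+x0,y+y0,r,[np.round(q,1) for q in e], plane(n,(e[0][0]+x0,e[0][1]+y0),45).round(1))
E
```

```text
board farleft(+y+x) [ 540.8 -117.9    6.6] 2.6
board mouth -x [ 376.8 -147.7    3.1] 2.4
board back +x [ 578.9 -332.6    8.1] 0.7
wall +y? front top far(+x) [ 522.4 -169.2   32.4] 0.4
wall front top near(-x) [ 434.  -183.7   34.2] 3.4
back corner far [ 541.8 -295.4   34.8] 1.6
back corner near [ 451.3 -310.1   29.2] 2.4
handle top mid [ 503.4 -343.6  107.2] 1.6
board -x back corner z12 [ 415.8 -359.3   12. ]
0 1 166.7 10.3
0 2 218.0 100.1
3 4 89.5 9.3
5 6 91.7 9.3
3 5 127.6 98.8
4 6 127.6 97.8
fal [ 501.9 -213.4   30. ]
fal [ 509.8 -255.5   30. ]
fal [ 464.  -225.2   30. ]
fal [ 473.  -263.7   30. ]
top empty 211.4498748779297 235.21512031555176 21.96931266784668 [array([26.5, 27.1]), array([42.3, 43.2]), np.float64(114.5)] [458.  125.5  45. ]
top ol 165.5 179.5 21.783119201660156 [array([25.4, 24.5]), array([41.6, 42.5]), np.float64(97.4)] [634.2 273.9  45. ]
top beans 259.2195129394531 181.95121955871582 21.789596557617188 [array([24., 25.]), array([41.6, 42.7]), np.float64(133.4)] [625.2 -23.9  45. ]
side empty 186.5 192.0 25.985671997070312 [array([31.5, 23.5]), array([34.8, 48.9]), np.float64(80.0)] [452.3 113.1  45. ]
side ol 212.2154312133789 143.30961990356445 21.22675895690918 [array([25.8, 19.2]), array([26.9, 39.6]), np.float64(86.1)] [623.9 253.8  45. ]
side beans 276.39747047424316 194.24700355529785 25.750215530395508 [array([30.2, 25.6]), array([36.4, 48.2]), np.float64(93.5)] [615.9 -39.1  45. ]
```

Measured so far:

| Item | Measurement | Check |
|---|---|---|
| Tray origin | about (487, -240) | 128 x 91 against 130 x 92, walls at z ≈ 33 against 36 |
| Tray yaw | about 98.8° | – |
| Handle top | (503, -344, 107) | expected 110 |
| Empty bowl | about (458, 125) | – |

The tool can only turn about its own pointing axis, so it can't tilt the tray. I'll pinch the handle by its side edges, across the tray's y, so the pinch axis is the tipping axis. A firm grip carries the tray level. Easing the grip force over the bowl then lets it pivot mouth-down. First I'll twist the jaws to yaw 8.8°.

```bash
python3 -m creep '[[[1,0,0,0,7],[1,0,0,0,7],[1,0,0,0,7],[1,0,0,0,7],[1,0,0,0,7],[1,0,0,0,7],[1,0,0,0,7],[1,0,0,0,7],[1,0,0,0,6.6]]]' 60
cat >> h.py <<'E'
def to(P,yaw=None):
    o=robot.get_obs(); R=o["eef_rot"]; d=R.T@(np.array(P,float)-o["eef_pos"])
    print("t",round(o["t"],2),"pos",o["eef_pos"].round(1),"yaw",np.degrees(np.arctan2(R[1,0],R[0,0])).round(2),"tool shift cm",(d/10).round(2),"open",round(o["opening"],3),"F",o["wrist_force"].round(2),"T",o["wrist_torque"].round(3),"down",R[:,1].round(4))
E
python3 -c "
from h import *
to([480,200,236]);to([502,-332,200])"
```

```text
t: 0.85
eef_pos: [198.1, 591.1, 232.7]
eef_rot: [[0.992, -0.003, -0.127], [0.127, -0.007, 0.992], [-0.004, -1.0, -0.007]]
wrist_force: [-0.0, -0.3, -0.7]
opening: 0.999
t 0.85 pos [198.1 591.1 232.7] yaw 7.28 tool shift cm [ 23.    -0.15 -42.37] open 0.999 F [-0.   -0.33 -0.67] T [-0.066  0.032 -0.008] down [-0.0033 -0.0072 -1.    ]
t 0.85 pos [198.1 591.1 232.7] yaw 7.28 tool shift cm [ 18.46   3.83 -95.39] open 0.999 F [-0.   -0.33 -0.67] T [-0.066  0.032 -0.008] down [-0.0033 -0.0072 -1.    ]
```

```bash
python3 -m creep '[[[1,2,-0.05,-3.6,0],[1,2,-0.05,-3.6,0],[1,2,-0.05,-3.6,0],[1,2,-0.05,-3.6,0],[1,2,-0.05,-3.6,0],[1,2,-0.05,-3.6,0],[1,2,-0.05,-3.6,0],[1,2,-0.05,-3.6,0],[1,2,-0.05,-3.6,0],[1,2,-0.05,-3.6,0],[1,2,-0.05,-3.6,0],[1,2,-0.05,-3.6,0]]]' 
python3 -c "
from h import *
to([502,-332,150])"
```

```text
t: 1.85
eef_pos: [486.5, 186.2, 237.1]
eef_rot: [[0.992, -0.007, -0.126], [0.126, -0.01, 0.992], [-0.008, -1.0, -0.009]]
wrist_force: [1.1, 1.2, -0.5]
opening: 1.001
t 1.85 pos [486.5 186.2 237.1] yaw 7.21 tool shift cm [ -4.9    9.19 -51.52] open 1.001 F [ 1.06  1.24 -0.54] T [-0.081  0.004 -0.012] down [-0.0073 -0.0096 -0.9999]
```

```bash
python3 -m creep '[[[1,-0.4,0.25,-4.1,-0.15],[1,-0.4,0.25,-4.1,-0.15],[1,-0.4,0.25,-4.1,-0.15],[1,-0.4,0.25,-4.1,-0.15],[1,-0.4,0.25,-4.1,-0.15],[1,-0.4,0.25,-4.1,-0.15],[1,-0.4,0.25,-4.1,-0.15],[1,-0.4,0.25,-4.1,-0.15],[1,-0.4,0.25,-4.1,-0.15],[1,-0.4,0.25,-4.1,-0.15],[1,-0.4,0.25,-4.1,-0.1],[1,-0.4,0.25,-4.1,0]]]' 
python3 - <<'E'
from h import *
to([501.7,-332,86])
for n in ("side","top"):
    cv2.imwrite(f"pics/{n}1.png",optics.capture(n)[:,:,::-1])
crop('pics/top1.png',270,180,400,280,6,'pics/d1.png')
crop('pics/side1.png',215,200,395,335,4,'pics/d2.png')
E
```

```text
t: 2.85
eef_pos: [506.4, -312.7, 209.6]
eef_rot: [[0.988, -0.008, -0.154], [0.154, -0.008, 0.988], [-0.009, -1.0, -0.007]]
wrist_force: [1.0, 1.0, 0.2]
opening: 0.999
t 2.85 pos [ 506.4 -312.7  209.6] yaw 8.83 tool shift cm [-0.65 12.38 -1.75] open 0.999 F [1.03 1.05 0.22] T [-0.01   0.038  0.014] down [-0.0083 -0.0079 -0.9999]
```

View pics/d1.png

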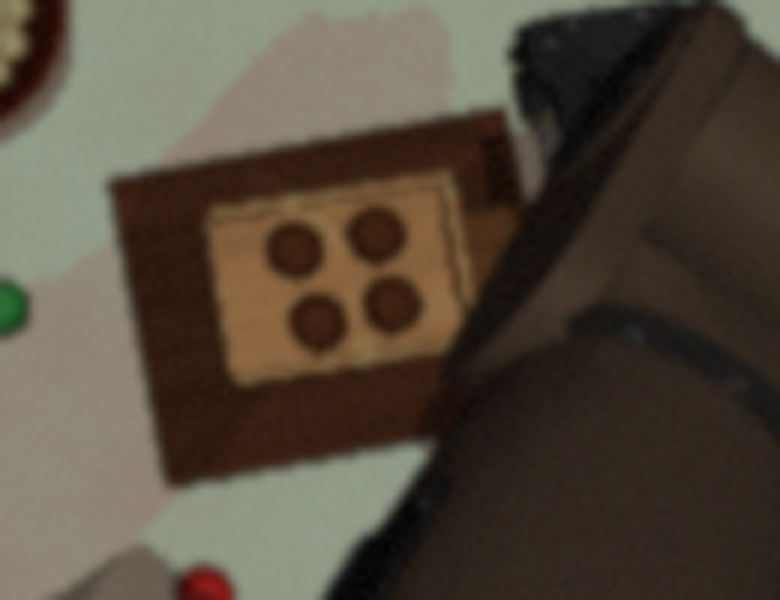

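View pics/d2.png

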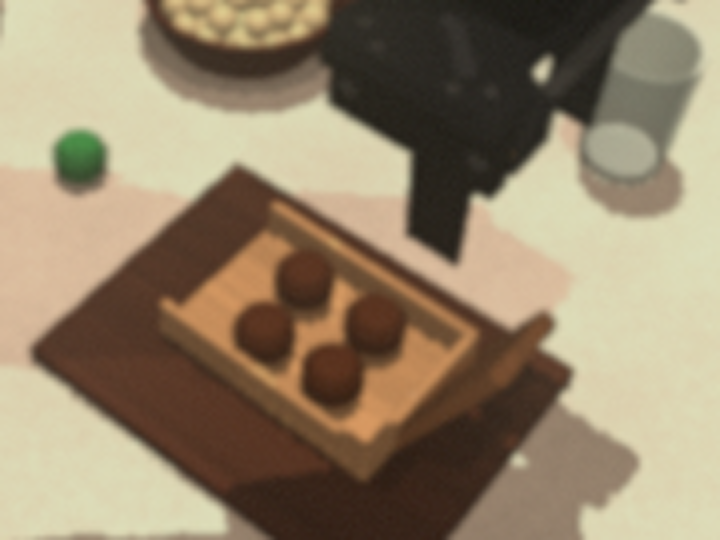

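The jaws are lined up and just forward of the handle. I'll shift back 1.75 cm, then lower 12.4 cm onto the handle.

```bash
python3 -m creep '[[[1,-0.35,0,-1.0,0],[1,-0.35,0,-0.9,0],[1,0,1.5,0,0],[1,0,1.5,0,0],[1,0,1.5,0,0],[1,0,1.5,0,0],[1,0,1.5,0,0],[1,0,1.5,0,0],[1,0,1.2,0,0],[1,0,0.8,0,0]]]' 
python3 -c "
from h import *
to([501.7,-332,86])"
```

```text
t: 3.78
eef_pos: [501.2, -336.1, 97.1]
eef_rot: [[0.988, -0.006, -0.156], [0.155, -0.01, 0.988], [-0.008, -1.0, -0.009]]
wrist_force: [0.7, 0.2, 0.7]
opening: 1.0
t 3.78 pos [ 501.2 -336.1   97.1] yaw 8.95 tool shift cm [0.12 1.1  0.41] open 1.0 F [0.67 0.17 0.72] T [-0.074  0.043 -0.   ] down [-0.0062 -0.0104 -0.9999]
```

```bash
python3 -m creep '[[[1,0.1,0.7,0.3,0],[1,0.05,0.4,0.1,0],[0.4,0,0,0,0],[0.4,0,0,0,0],[0.3,0,0,0,0],[0.3,0,0,0,0],[0.3,0,0,0,0],[0.3,0,0,0,0]]]' 60
python3 - <<'E'
from h import *
to([501.7,-332,86])
for n in ("side","top"):
    cv2.imwrite(f"pics/{n}2.png",optics.capture(n)[:,:,::-1])
crop('pics/top2.png',270,180,400,280,6,'pics/e1.png')
crop('pics/side2.png',215,200,395,335,4,'pics/e2.png')
E
```

```text
t: 4.45
eef_pos: [502.8, -330.7, 86.6]
eef_rot: [[0.987, -0.005, -0.158], [0.158, -0.011, 0.987], [-0.007, -1.0, -0.01]]
wrist_force: [0.7, -0.1, -0.5]
opening: 0.636
t 4.45 pos [ 502.8 -330.7   86.6] yaw 9.1 tool shift cm [-0.13  0.06 -0.11] open 0.636 F [ 0.71 -0.08 -0.49] T [-0.064  0.079  0.021] down [-0.0052 -0.0112 -0.9999]
```

View pics/e2.png

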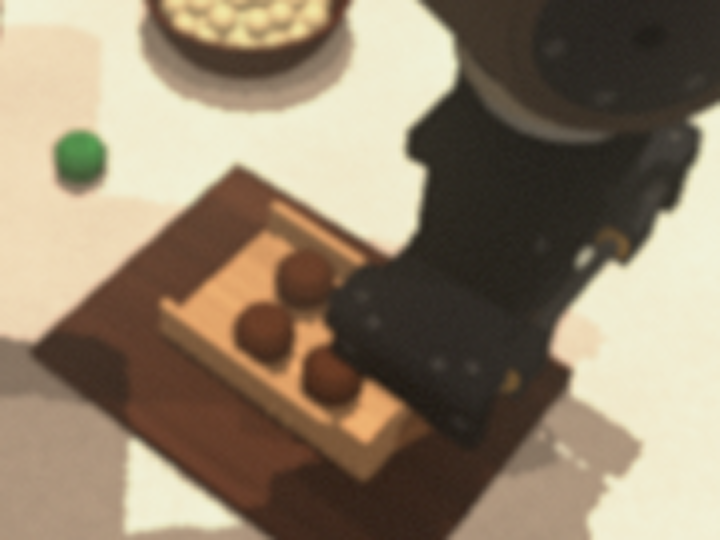

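```bash
python3 -m creep '[[[0.3,0,0,0,0],[0.3,0,0,0,0],[0.3,0,0,0,0],[0.3,0,0,0,0],[0.3,0,0,0,0],[0.3,0,0,0,0],[0.3,0,0,0,0],[0.3,0,0,0,0]]]' 60
python3 -c "
from h import *
to([501.7,-332,86])"
```

```text
t: 5.22
eef_pos: [502.7, -330.8, 86.6]
eef_rot: [[0.987, -0.005, -0.158], [0.158, -0.011, 0.987], [-0.007, -1.0, -0.01]]
wrist_force: [0.3, -0.6, -0.2]
opening: 0.477
t 5.22 pos [ 502.7 -330.8   86.6] yaw 9.08 tool shift cm [-0.11  0.06 -0.11] open 0.477 F [ 0.34 -0.6  -0.16] T [-0.058 -0.001  0.008] down [-0.0052 -0.0111 -0.9999]
```

The jaws stopped at 0.477, about 45 mm against the 46 mm handle. Now a gentle lift.

```bash
python3 -m creep '[[[0.3,0,-0.3,0,0],[0.3,0,-0.4,0,0],[0.3,0,-0.5,0,0],[0.3,0,-0.6,0,0],[0.3,0,-0.6,0,0],[0.3,0,-0.6,0,0],[0.3,0,-0.6,0,0],[0.3,0,-0.4,0,0],[0.3,0,0,0,0]]]' 60
python3 - <<'E'
from h import *
to([501.7,-332,86])
for n in ("side","top"):
    cv2.imwrite(f"pics/{n}3.png",optics.capture(n)[:,:,::-1])
crop('pics/top3.png',270,180,400,280,6,'pics/f1.png')
crop('pics/side3.png',215,200,395,335,4,'pics/f2.png')
E
```

```text
t: 5.97
eef_pos: [502.8, -330.3, 131.1]
eef_rot: [[0.987, -0.005, -0.158], [0.158, -0.011, 0.987], [-0.007, -1.0, -0.01]]
wrist_force: [0.5, 0.1, -2.5]
opening: 0.479
t 5.97 pos [ 502.8 -330.3  131.1] yaw 9.1 tool shift cm [-0.1   4.51 -0.1 ] open 0.479 F [ 0.54  0.14 -2.48] T [-0.228 -0.022 -0.017] down [-0.0053 -0.0114 -0.9999]
```

View pics/f2.png

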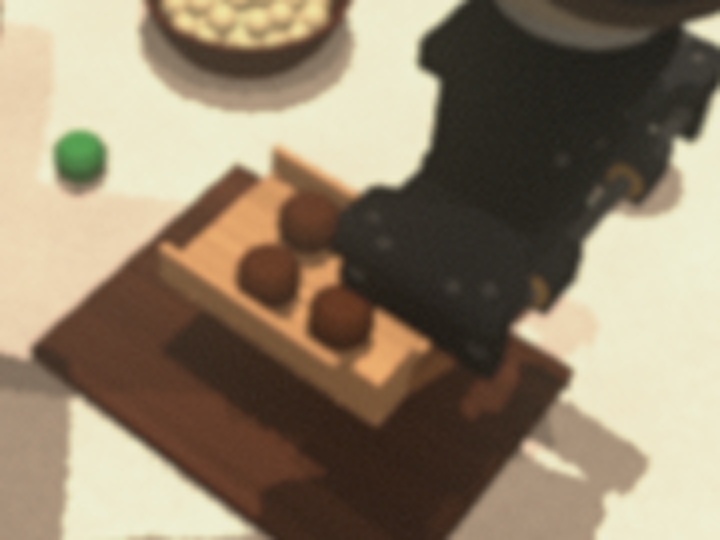

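View pics/f1.png

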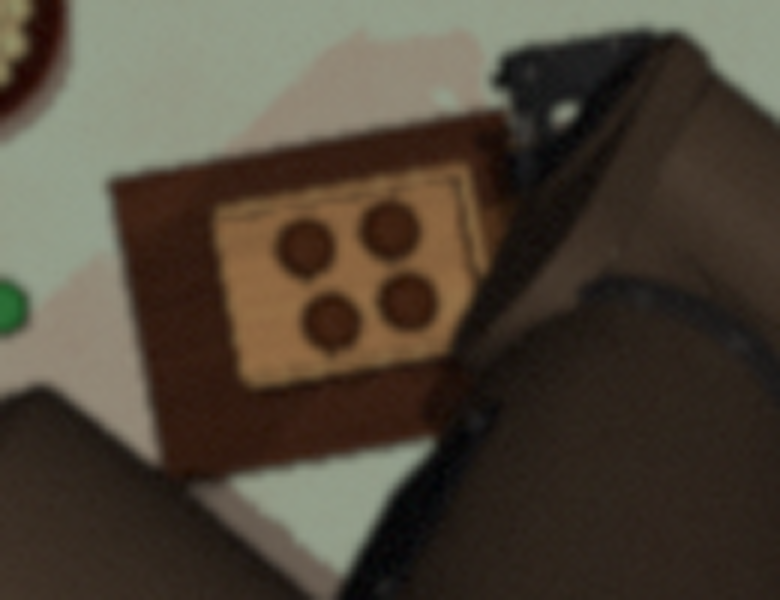

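The tray is clear of the board and level, all four falafel are on it, and the wrist reads 2.5 N. Next I raise it to about z = 210 and carry it.

```bash
python3 -m creep '[[[0.3,0,-0.4,0,0],[0.3,0,-0.8,0,0],[0.3,0,-1.1,0,0],[0.3,0,-1.2,0,0],[0.3,0,-1.2,0.3,0],[0.3,0,-1.2,0.7,0],[0.3,0,-1.0,1.2,0],[0.3,0,-0.7,1.7,0],[0.3,0,-0.3,2.2,0],[0.3,0,0,2.5,0],[0.3,0,0,2.5,0],[0.3,0,0,2.5,0]]]' 60
python3 -m creep '[[[0.3,0,0,2.5,0],[0.3,0,0,2.5,0],[0.3,0,0,2.3,0],[0.3,0,0,2,0],[0.3,0,0,1.6,0],[0.3,0,0,1.2,0],[0.3,0,0,0.8,0],[0.3,0,0,0.4,0],[0.3,0,0,0,0]]]' 60
python3 - <<'E'
from h import *
to([477.8,2,210])
for n in ("side","top"):
    cv2.imwrite(f"pics/{n}4.png",optics.capture(n)[:,:,::-1])
crop('pics/top4.png',190,180,320,280,6,'pics/g1.png')
crop('pics/side4.png',130,110,310,245,4,'pics/g2.png')
E
```

```text
t: 7.07
eef_pos: [478.8, -187.2, 217.2]
eef_rot: [[0.988, -0.005, -0.154], [0.154, -0.011, 0.988], [-0.007, -1.0, -0.01]]
wrist_force: [0.0, -0.5, -1.4]
opening: 0.479
t: 7.82
eef_pos: [447.5, -35.0, 220.0]
eef_rot: [[0.987, -0.005, -0.163], [0.163, -0.009, 0.987], [-0.007, -1.0, -0.008]]
wrist_force: [0.2, 0.1, -2.1]
opening: 0.474
t 7.82 pos [447.5 -35.  220. ] yaw 9.38 tool shift cm [3.6  0.95 3.17] open 0.474 F [ 0.24  0.06 -2.14] T [-0.271 -0.016 -0.018] down [-0.0053 -0.0094 -0.9999]
```

View pics/g2.png

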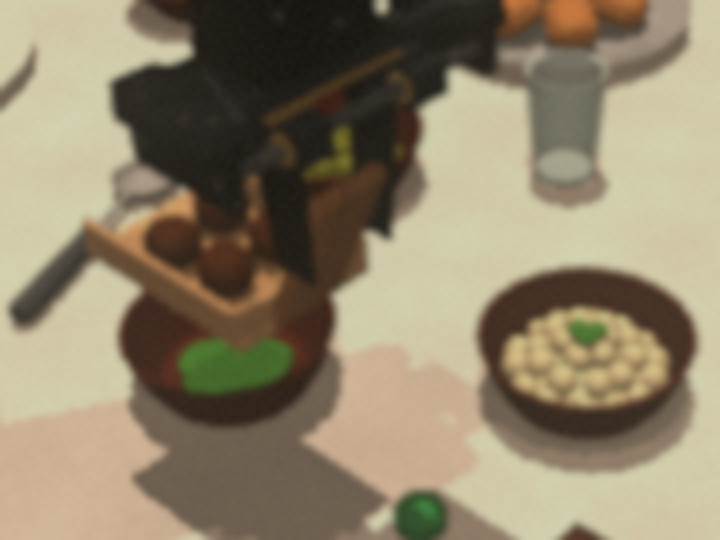

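View pics/g1.png

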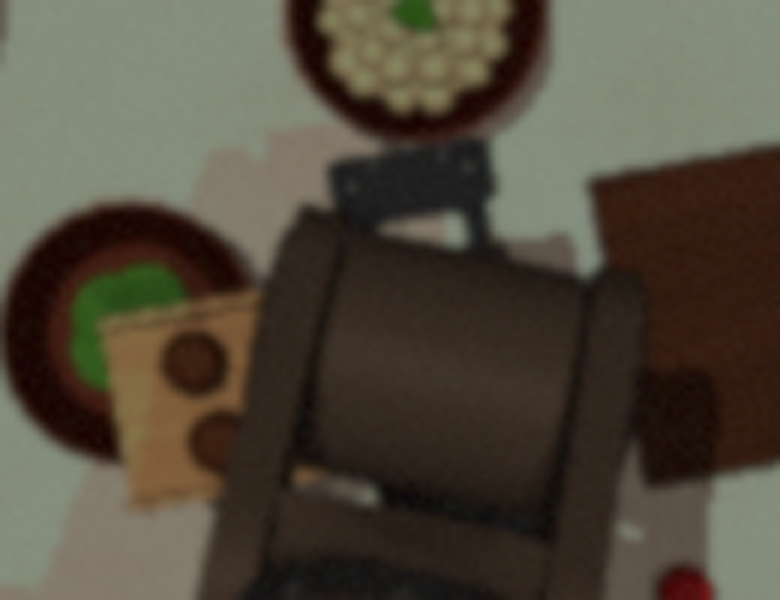

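The tray is over the bowl's near side but 3.6 cm too low in x. I'll correct that and come forward.

```bash
python3 -m creep '[[[0.3,0.4,0.1,0.4,0],[0.3,0.7,0.1,0.6,0],[0.3,0.8,0.1,0.7,0],[0.3,0.8,0,0.7,0],[0.3,0.6,0,0.5,0],[0.3,0.4,0,0.3,0],[0.3,0,0,0,0]]]' 60
python3 - <<'E'
from h import *
to([478,2,210])
E
```

```text
t: 8.5
eef_pos: [483.9, 3.7, 215.3]
eef_rot: [[0.987, -0.006, -0.159], [0.159, -0.01, 0.987], [-0.007, -1.0, -0.009]]
wrist_force: [-0.4, -1.4, -3.3]
opening: 0.478
t 8.5 pos [483.9   3.7 215.3] yaw 9.13 tool shift cm [-0.6   0.54 -0.07] open 0.478 F [-0.44 -1.35 -3.33] T [-0.222  0.041 -0.025] down [-0.0055 -0.0096 -0.9999]
```

```bash
python3 -m creep '[[[0.3,-0.3,0,0,0],[0.3,-0.2,0,0,0],[0.3,0,0,0,0]]]' 30
cat > look.py <<'E'
import sys
from h import *
i=sys.argv[1]; to([478,2,210])
im=optics.capture("side")[:,:,::-1]; cv2.imwrite(f"pics/side{i}.png",im)
crop(f'pics/side{i}.png',130,110,290,230,4,f'pics/v{i}.png')
E
python3 look.py 5
```

```text
t: 8.75
eef_pos: [478.4, 3.3, 214.9]
eef_rot: [[0.987, -0.007, -0.16], [0.16, -0.01, 0.987], [-0.008, -1.0, -0.008]]
wrist_force: [-0.5, 0.9, -2.2]
opening: 0.481
t 8.75 pos [478.4   3.3 214.9] yaw 9.21 tool shift cm [-0.05  0.49 -0.11] open 0.481 F [-0.46  0.92 -2.19] T [-0.243  0.031  0.022] down [-0.0067 -0.0097 -0.9999]
```

View pics/v5.png

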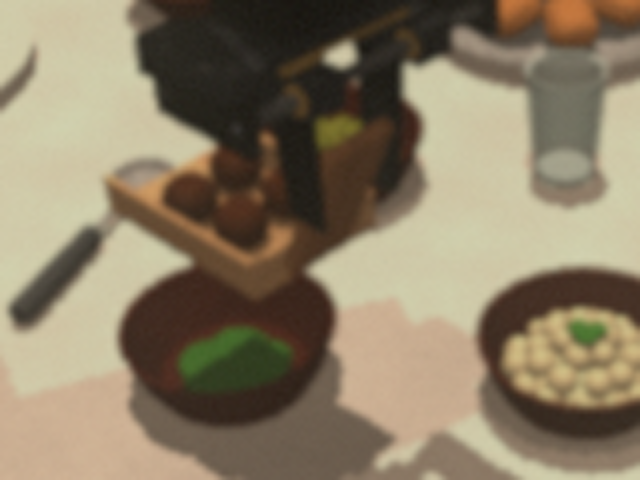

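```bash
cat > pred.py <<'E'
from h import *
o=robot.get_obs(); R=o["eef_rot"]; g=o["eef_pos"]+3*R[:,1]; zf=R[:,2]; yl=-R[:,0]
for th in (0,10,20,30,40,50):
    c,s=np.cos(np.radians(th)),np.sin(np.radians(th)); r=[]
    for x,y,z in ((65,46,24),(-65,46,24),(-106,0,98)):
        dx,dz=x+93.7,z-71; P=g+(dx*c+dz*s)*zf+y*yl+np.array([0,0,-dx*s+dz*c])
        u=(proj("side",P)-[130,110])*4+1.5; r.append(u.round(0).tolist())
    print(th,"front-left top",r[0],"back-left top",r[1],"handle top",r[2])
E
python3 pred.py
python3 -m creep '[[[0.3,0,0,0,0],[0.3,0,0,0,0]]]' 20
python3 look.py 6
```

```text
0 front-left top [100.0, 174.0] back-left top [246.0, 263.0] handle top [353.0, 136.0]
10 front-left top [119.0, 219.0] back-left top [257.0, 276.0] handle top [347.0, 129.0]
20 front-left top [141.0, 263.0] back-left top [269.0, 287.0] handle top [339.0, 124.0]
30 front-left top [167.0, 305.0] back-left top [282.0, 296.0] handle top [332.0, 121.0]
40 front-left top [195.0, 345.0] back-left top [294.0, 303.0] handle top [326.0, 119.0]
50 front-left top [226.0, 381.0] back-left top [306.0, 307.0] handle top [319.0, 119.0]
t: 8.97
eef_pos: [478.2, 2.8, 215.2]
eef_rot: [[0.987, -0.006, -0.159], [0.159, -0.01, 0.987], [-0.008, -1.0, -0.009]]
wrist_force: [-0.0, -0.6, -2.5]
opening: 0.482
t 8.97 pos [478.2   2.8 215.2] yaw 9.16 tool shift cm [-0.03  0.52 -0.07] open 0.482 F [-0.04 -0.62 -2.52] T [-0.236  0.068 -0.008] down [-0.0063 -0.0097 -0.9999]
```

View pics/v6.png

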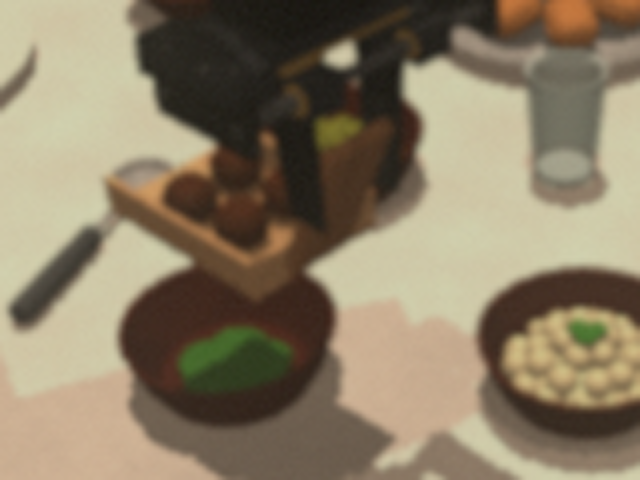

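The front-left corner is at (108,182) in the crop, so the tilt is about 2° and it is still level. I'll keep easing the grip.

```bash

python3 -m creep '[[[0.3,0,0,0,0],[0.3,0,0,0,0]]]' 15
python3 look.py 7
```

```text
t: 9.18
eef_pos: [478.2, 2.6, 215.4]
eef_rot: [[0.987, -0.006, -0.159], [0.159, -0.01, 0.987], [-0.007, -1.0, -0.009]]
wrist_force: [-0.2, 0.3, -2.9]
opening: 0.484
t 9.18 pos [478.2   2.6 215.4] yaw 9.13 tool shift cm [-0.02  0.54 -0.05] open 0.484 F [-0.18  0.34 -2.92] T [-0.243 -0.008 -0.063] down [-0.006  -0.0098 -0.9999]
```

View pics/v7.png

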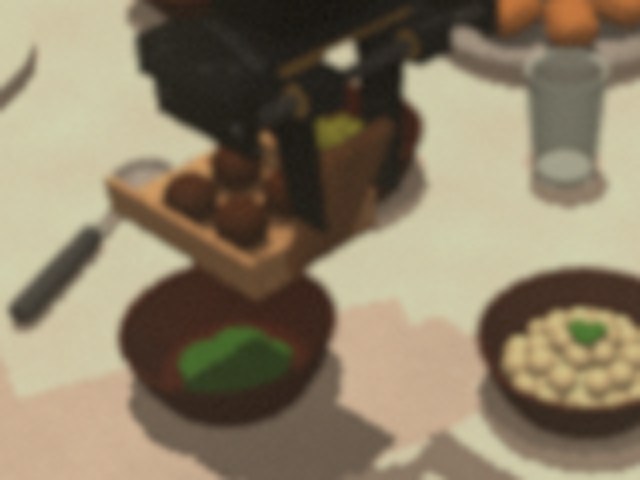

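```bash

python3 -m creep '[[[0.3,0,0,0,0],[0.3,0,0,0,0]]]' 12
python3 look.py 8
```

```text
t: 9.4
eef_pos: [478.2, 2.5, 215.4]
eef_rot: [[0.987, -0.006, -0.159], [0.159, -0.01, 0.987], [-0.007, -1.0, -0.009]]
wrist_force: [-0.1, -0.1, -2.0]
opening: 0.48
t 9.4 pos [478.2   2.5 215.4] yaw 9.13 tool shift cm [-0.03  0.54 -0.04] open 0.48 F [-0.14 -0.14 -2.01] T [-0.197  0.083 -0.028] down [-0.0059 -0.0098 -0.9999]
```

View pics/v8.png

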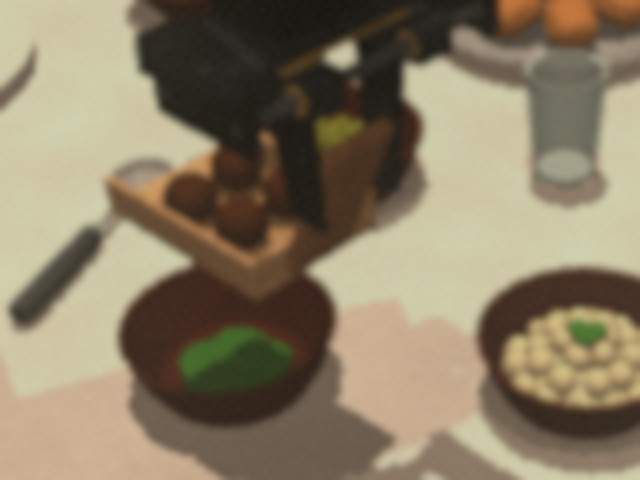

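```bash

python3 -m creep '[[[0.3,0,0,0,0],[0.3,0,0,0,0]]]' 10
python3 look.py 9
```

```text
t: 9.62
eef_pos: [478.3, 2.5, 215.3]
eef_rot: [[0.987, -0.006, -0.159], [0.159, -0.01, 0.987], [-0.007, -1.0, -0.009]]
wrist_force: [-0.1, -0.1, -2.1]
opening: 0.484
t 9.62 pos [478.3   2.5 215.3] yaw 9.13 tool shift cm [-0.03  0.53 -0.04] open 0.484 F [-0.05 -0.12 -2.08] T [-0.237  0.001 -0.004] down [-0.0059 -0.0098 -0.9999]
```

View pics/v9.png

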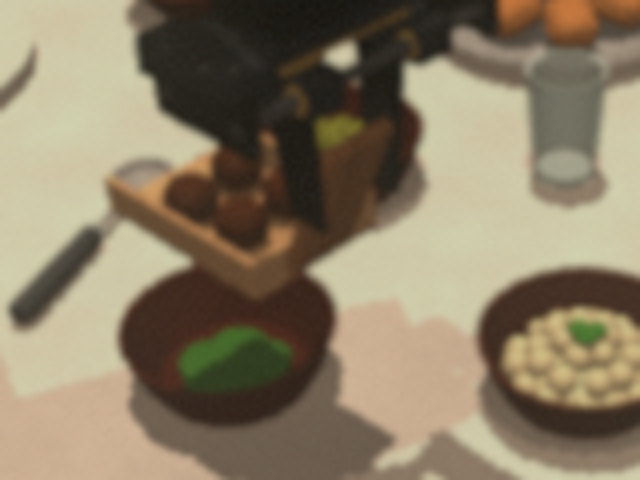

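```bash

python3 -m creep '[[[0.3,0,0,0,0],[0.3,0,0,0,0]]]' 8
python3 look.py 10; python3 - <<'E'
from h import *
a=cv2.imread('pics/side9.png').astype(int);b=cv2.imread('pics/side10.png').astype(int)
d=abs(a-b).max(2)[110:230,130:240]; print((d>40).sum())
E
```

```text
t: 9.83
eef_pos: [478.3, 2.6, 215.3]
eef_rot: [[0.987, -0.006, -0.159], [0.159, -0.01, 0.987], [-0.008, -1.0, -0.009]]
wrist_force: [-0.3, -0.1, -2.7]
opening: 0.483
t 9.83 pos [478.3   2.6 215.3] yaw 9.13 tool shift cm [-0.03  0.53 -0.05] open 0.483 F [-0.29 -0.08 -2.67] T [-0.266  0.016 -0.016] down [-0.006  -0.0097 -0.9999]
769
```

View pics/v10.png

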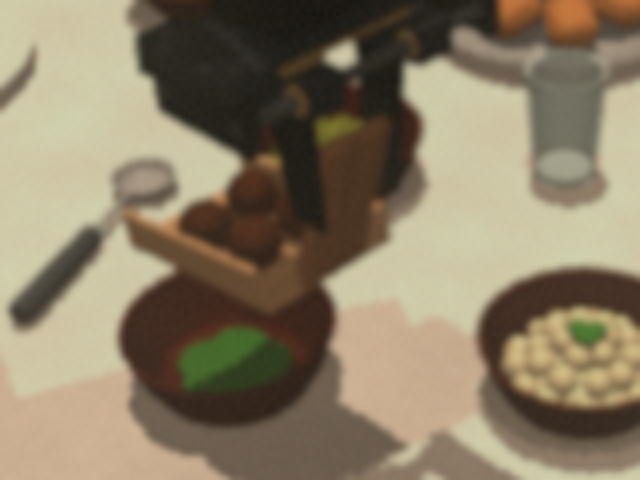

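It has begun to pivot and is now at about 9°. I'll measure the rate with another row.

```bash

python3 -m creep '[[[0.3,0,0,0,0]]]' 9
python3 look.py 11; python3 pred.py | cut -c1-40
```

```text
t: 9.97
eef_pos: [478.2, 2.6, 215.3]
eef_rot: [[0.987, -0.006, -0.159], [0.159, -0.01, 0.987], [-0.008, -1.0, -0.009]]
wrist_force: [0.4, -0.2, -1.6]
opening: 0.482
t 9.97 pos [478.2   2.6 215.3] yaw 9.13 tool shift cm [-0.03  0.53 -0.05] open 0.482 F [ 0.38 -0.16 -1.57] T [-0.248  0.021 -0.022] down [-0.0061 -0.0097 -0.9999]
0 front-left top [101.0, 174.0] back-lef
10 front-left top [119.0, 219.0] back-le
20 front-left top [142.0, 263.0] back-le
30 front-left top [167.0, 305.0] back-le
40 front-left top [195.0, 345.0] back-le
50 front-left top [226.0, 381.0] back-le
```

View pics/v11.png

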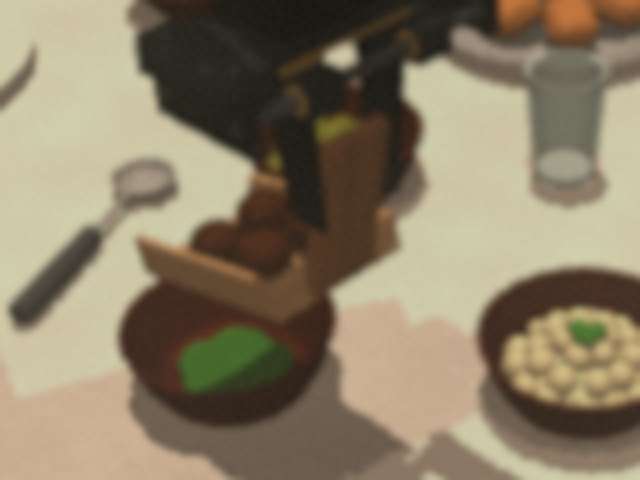

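```bash

python3 -m creep '[[[0.3,0,0,0,0]]]' 14
python3 look.py 12
```

```text
t: 10.1
eef_pos: [478.2, 2.6, 215.3]
eef_rot: [[0.987, -0.006, -0.159], [0.159, -0.01, 0.987], [-0.008, -1.0, -0.009]]
wrist_force: [-0.2, 0.4, -2.7]
opening: 0.482
t 10.1 pos [478.2   2.6 215.3] yaw 9.13 tool shift cm [-0.03  0.53 -0.05] open 0.482 F [-0.2   0.36 -2.69] T [-0.234  0.023  0.012] down [-0.0061 -0.0097 -0.9999]
```

View pics/v12.png

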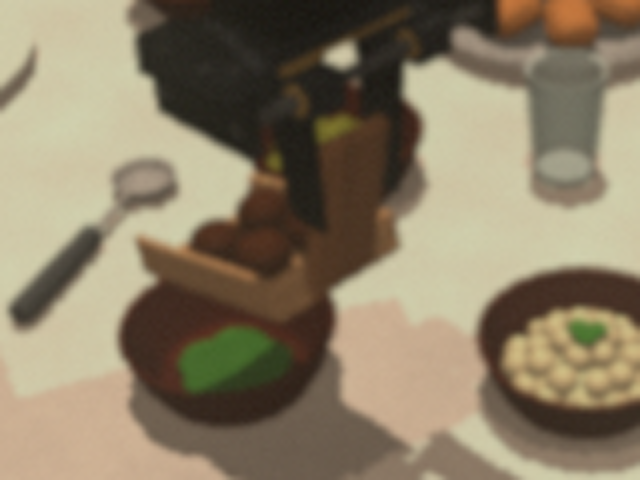

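14 N holds it at about 15°. I'll lower 1 cm and ease the grip again.

```bash

python3 -m creep '[[[0.3,0,0.5,0,0],[0.3,0,0.4,0,0],[0.3,0,0,0,0]]]' 14
python3 -m creep '[[[0.3,0,0,0,0],[0.3,0,0,0,0]]]' 8
python3 look.py 13; python3 pred.py | cut -c1-40
```

```text
t: 10.4
eef_pos: [478.2, 2.5, 205.5]
eef_rot: [[0.987, -0.006, -0.159], [0.159, -0.01, 0.987], [-0.007, -1.0, -0.009]]
wrist_force: [-0.1, -0.5, -2.7]
opening: 0.484
t: 10.57
eef_pos: [478.0, 2.5, 205.0]
eef_rot: [[0.987, -0.007, -0.159], [0.159, -0.01, 0.987], [-0.008, -1.0, -0.008]]
wrist_force: [-0.3, -0.2, -2.3]
opening: 0.484
t 10.57 pos [478.    2.5 205. ] yaw 9.13 tool shift cm [-0.02 -0.5  -0.06] open 0.484 F [-0.33 -0.2  -2.29] T [-0.199 -0.012  0.039] down [-0.0066 -0.0096 -0.9999]
0 front-left top [103.0, 189.0] back-lef
10 front-left top [122.0, 234.0] back-le
20 front-left top [144.0, 277.0] back-le
30 front-left top [170.0, 319.0] back-le
40 front-left top [198.0, 358.0] back-le
50 front-left top [228.0, 394.0] back-le
```

View pics/v13.png

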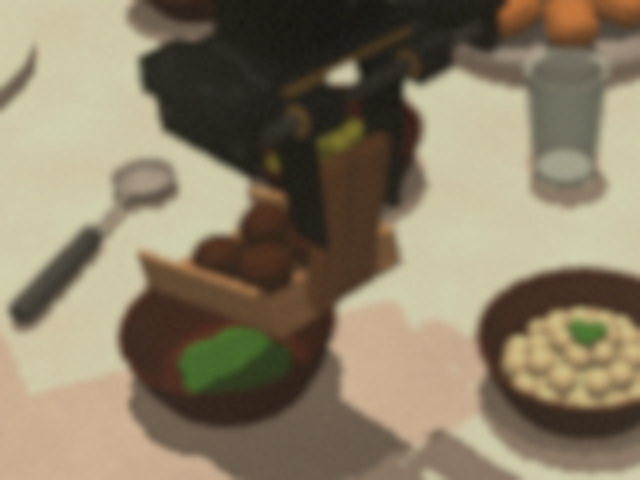

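```bash

python3 -m creep '[[[0.3,0,0,0,0],[0.3,0,0,0,0]]]' 6.5
python3 look.py 14
```

```text
t: 10.78
eef_pos: [478.1, 2.5, 205.1]
eef_rot: [[0.987, -0.006, -0.159], [0.159, -0.01, 0.987], [-0.008, -1.0, -0.008]]
wrist_force: [-0.2, 0.5, -1.7]
opening: 0.483
t 10.78 pos [478.1   2.5 205.1] yaw 9.12 tool shift cm [-0.02 -0.48 -0.05] open 0.483 F [-0.15  0.45 -1.72] T [-0.258  0.007  0.01 ] down [-0.0064 -0.0096 -0.9999]
```

View pics/v14.png

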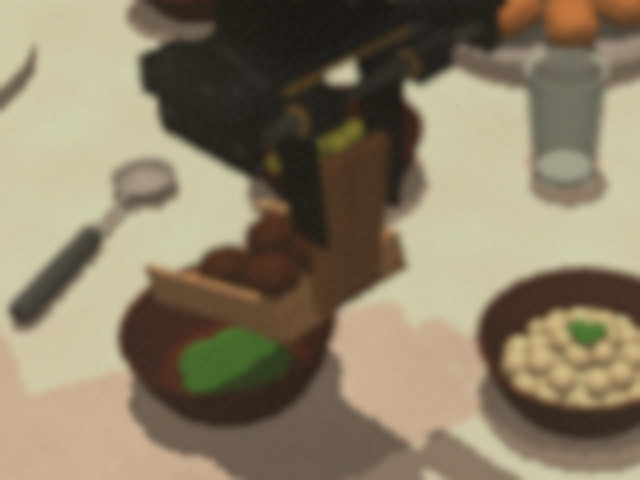

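```bash

python3 -m creep '[[[0.3,0,0,0,0],[0.3,0,0,0,0]]]' 6
python3 look.py 15
```

```text
t: 11.0
eef_pos: [478.2, 2.5, 205.3]
eef_rot: [[0.987, -0.006, -0.159], [0.159, -0.01, 0.987], [-0.008, -1.0, -0.009]]
wrist_force: [-0.5, -0.3, -2.7]
opening: 0.483
t 11.0 pos [478.2   2.5 205.3] yaw 9.13 tool shift cm [-0.03 -0.47 -0.05] open 0.483 F [-0.54 -0.29 -2.74] T [-0.21   0.018 -0.034] down [-0.0061 -0.0096 -0.9999]
```

View pics/v15.png

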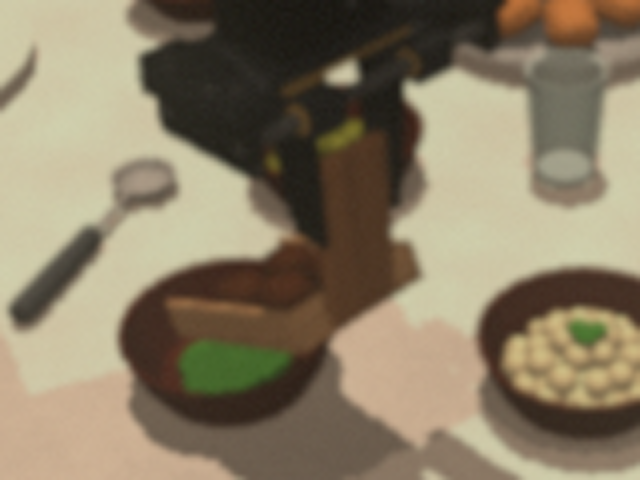

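```bash

python3 -m creep '[[[0.3,0,0,0.2,0]]]' 9
python3 look.py 16
```

```text
t: 11.13
eef_pos: [477.9, 4.4, 205.3]
eef_rot: [[0.987, -0.006, -0.158], [0.158, -0.01, 0.987], [-0.007, -1.0, -0.009]]
wrist_force: [-0.9, -0.6, -1.6]
opening: 0.481
t 11.13 pos [477.9   4.4 205.3] yaw 9.11 tool shift cm [-0.03 -0.47 -0.24] open 0.481 F [-0.92 -0.63 -1.6 ] T [-0.176  0.002 -0.032] down [-0.006  -0.0097 -0.9999]
```

View pics/v16.png

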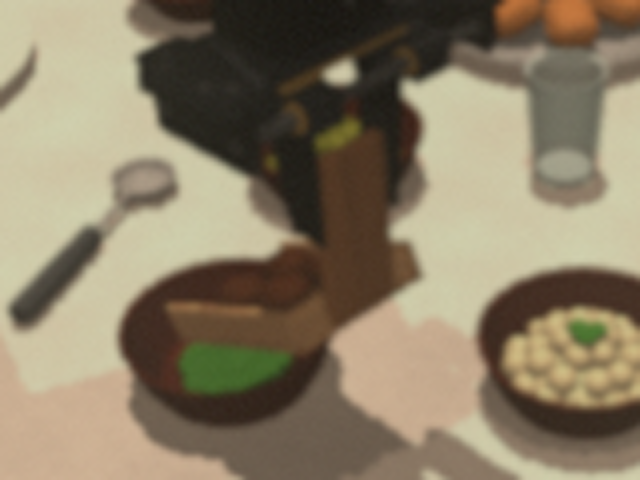

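It is held at about 28° and the falafel are still on. Another small step.

```bash

python3 -m creep '[[[0.3,0,0,0,0],[0.3,0,0,0,0]]]' 5
python3 look.py 17;  python3 pred.py | cut -c1-40
```

```text
t: 11.35
eef_pos: [477.7, 5.0, 205.3]
eef_rot: [[0.987, -0.006, -0.159], [0.159, -0.009, 0.987], [-0.008, -1.0, -0.008]]
wrist_force: [0.5, -0.3, -2.7]
opening: 0.484
t 11.35 pos [477.7   5.  205.3] yaw 9.13 tool shift cm [-0.02 -0.47 -0.3 ] open 0.484 F [ 0.47 -0.27 -2.65] T [-0.134  0.048 -0.036] down [-0.0061 -0.0095 -0.9999]
0 front-left top [101.0, 187.0] back-lef
10 front-left top [120.0, 231.0] back-le
20 front-left top [142.0, 275.0] back-le
30 front-left top [167.0, 317.0] back-le
40 front-left top [195.0, 356.0] back-le
50 front-left top [225.0, 392.0] back-le
```

View pics/v17.png

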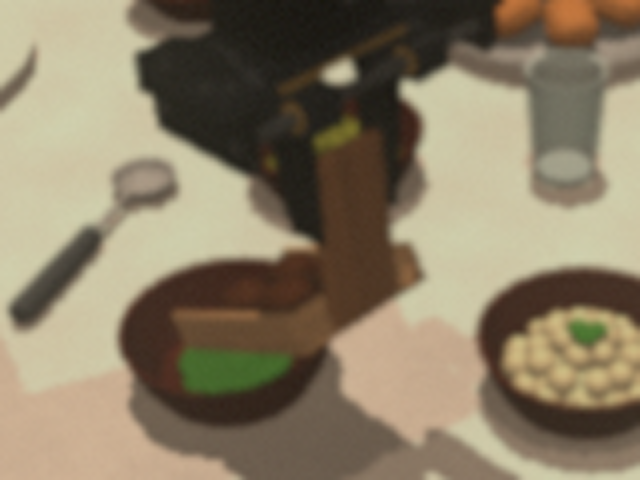

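```bash

python3 -m creep '[[[0.3,0,0,0.3,0],[0.3,0,0,0.2,0]]]' 5
python3 look.py 18;  python3 pred.py | cut -c1-40
```

```text
t: 11.57
eef_pos: [476.9, 10.0, 205.3]
eef_rot: [[0.987, -0.006, -0.158], [0.158, -0.01, 0.987], [-0.007, -1.0, -0.008]]
wrist_force: [-1.4, 1.8, -2.7]
opening: 0.482
t 11.57 pos [476.9  10.  205.3] yaw 9.1 tool shift cm [-0.03 -0.46 -0.81] open 0.482 F [-1.35  1.8  -2.67] T [-0.087  0.057  0.013] down [-0.006  -0.0095 -0.9999]
0 front-left top [96.0, 184.0] back-left
10 front-left top [114.0, 228.0] back-le
20 front-left top [136.0, 271.0] back-le
30 front-left top [162.0, 313.0] back-le
40 front-left top [189.0, 352.0] back-le
50 front-left top [219.0, 388.0] back-le
```

View pics/v18.png

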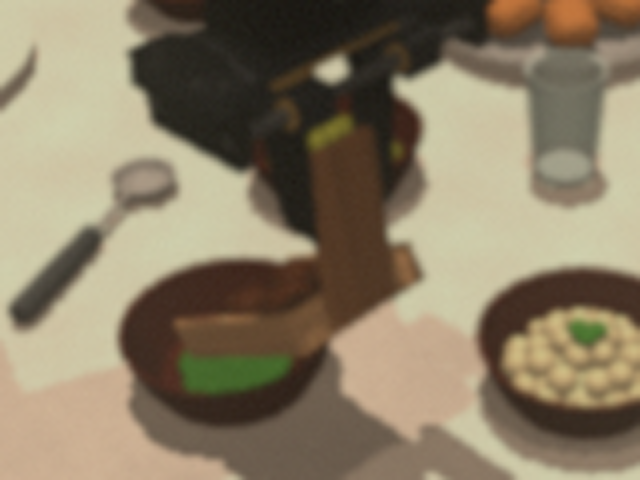

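About 33°, and the falafel are starting to slide. I'll continue.

```bash

python3 -m creep '[[[0.3,0,0,0.2,0],[0.3,0,0,0.1,0]]]' 5
python3 look.py 19;  python3 pred.py | cut -c1-40
```

```text
t: 11.78
eef_pos: [476.4, 13.6, 205.3]
eef_rot: [[0.987, -0.006, -0.159], [0.158, -0.009, 0.987], [-0.007, -1.0, -0.008]]
wrist_force: [0.0, -0.4, -2.6]
opening: 0.482
t 11.78 pos [476.4  13.6 205.3] yaw 9.12 tool shift cm [-0.03 -0.46 -1.17] open 0.482 F [ 0.03 -0.42 -2.61] T [-0.161  0.089 -0.003] down [-0.0061 -0.0094 -0.9999]
0 front-left top [92.0, 181.0] back-left
10 front-left top [111.0, 226.0] back-le
20 front-left top [133.0, 269.0] back-le
30 front-left top [158.0, 311.0] back-le
40 front-left top [186.0, 350.0] back-le
50 front-left top [216.0, 385.0] back-le
```

View pics/v19.png

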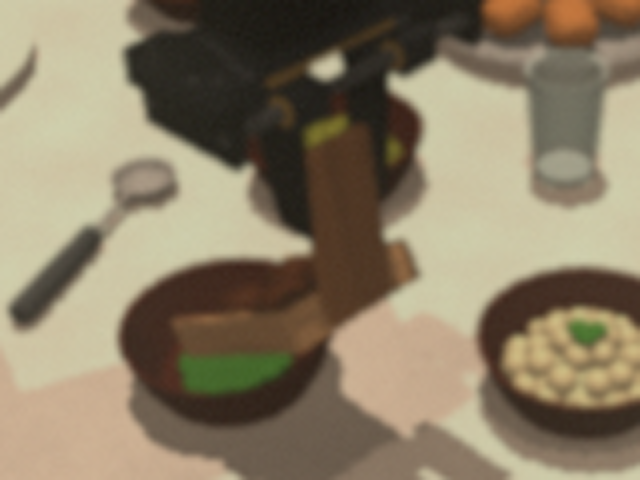

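```bash

python3 -m creep '[[[0.3,0,0,0,0],[0.3,0,0,0,0]]]' 4.3
python3 look.py 20
```

```text
t: 12.0
eef_pos: [476.3, 13.8, 205.3]
eef_rot: [[0.987, -0.006, -0.159], [0.159, -0.009, 0.987], [-0.007, -1.0, -0.008]]
wrist_force: [-0.1, 0.1, -2.1]
opening: 0.482
t 12.0 pos [476.3  13.8 205.3] yaw 9.15 tool shift cm [-0.02 -0.46 -1.2 ] open 0.482 F [-0.08  0.11 -2.1 ] T [-0.195  0.021  0.023] down [-0.006  -0.0094 -0.9999]
```

View pics/v20.png

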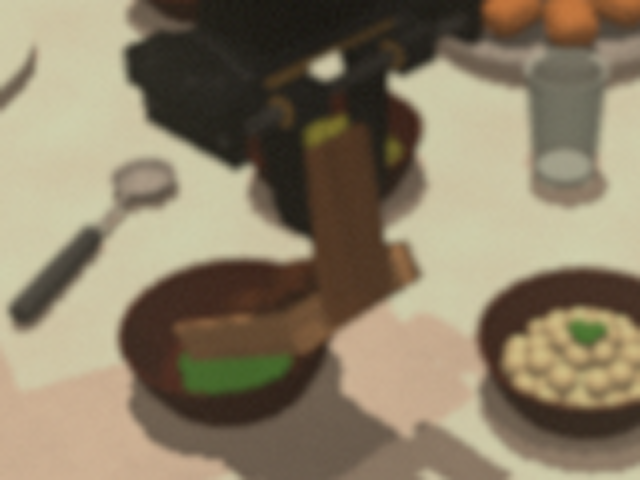

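```bash

python3 -m creep '[[[0.3,0,0,0,0],[0.3,0,0,0,0]]]' 4
python3 look.py 21
```

```text
t: 12.22
eef_pos: [476.4, 13.7, 205.3]
eef_rot: [[0.987, -0.006, -0.159], [0.159, -0.009, 0.987], [-0.007, -1.0, -0.008]]
wrist_force: [0.9, 0.3, -3.0]
opening: 0.486
t 12.22 pos [476.4  13.7 205.3] yaw 9.14 tool shift cm [-0.03 -0.46 -1.19] open 0.486 F [ 0.86  0.34 -2.98] T [-0.175  0.062 -0.005] down [-0.006  -0.0094 -0.9999]
```

View pics/v21.png

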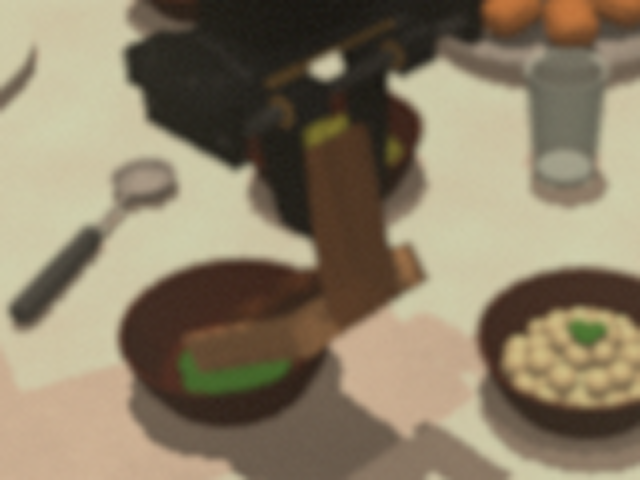

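```bash

python3 -m creep '[[[0.3,0,0,0,0],[0.3,0,0,0,0]]]' 5
python3 look.py 22; python3 - <<'E'
from h import *
cv2.imwrite("pics/top22.png",optics.capture("top")[:,:,::-1])
crop('pics/top22.png',180,180,300,270,6,'pics/w22.png')
E
```

```text
t: 12.43
eef_pos: [476.4, 13.6, 205.3]
eef_rot: [[0.987, -0.006, -0.159], [0.159, -0.01, 0.987], [-0.007, -1.0, -0.008]]
wrist_force: [0.8, -0.2, -1.6]
opening: 0.484
t 12.43 pos [476.4  13.6 205.3] yaw 9.13 tool shift cm [-0.03 -0.46 -1.17] open 0.484 F [ 0.81 -0.23 -1.56] T [-0.168  0.085 -0.025] down [-0.0059 -0.0095 -0.9999]
```

View pics/v22.png

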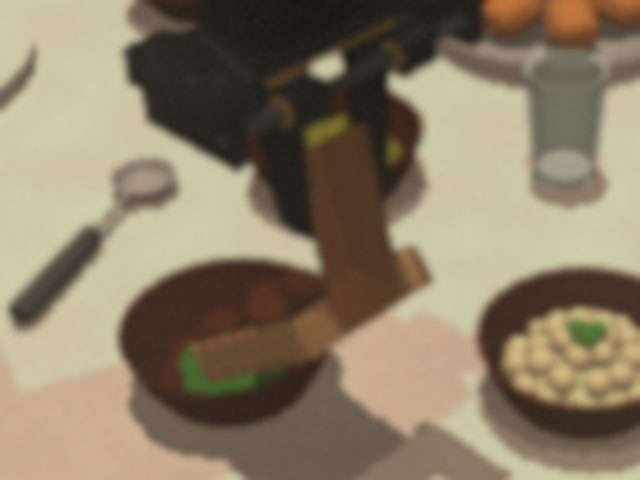

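View pics/w22.png

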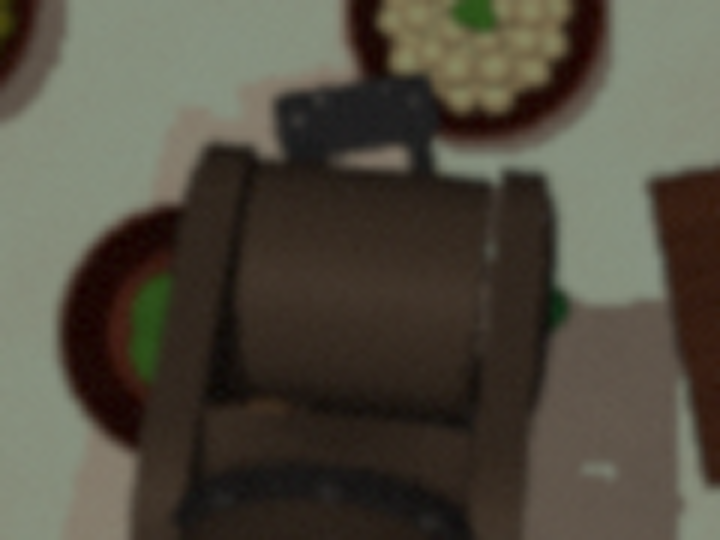

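```bash

python3 -m creep '[[[0.3,0,0,0,0],[0.3,0,0,0,0],[0.3,0,0,0,0]]]' 8
python3 look.py 23; python3 - <<'E'
from h import *
im=cv2.imread('pics/side23.png')[165:220,150:250]; im=np.clip(im.astype(float)*1.8,0,255).astype(np.uint8)
cv2.imwrite('pics/z23.png',cv2.resize(im,None,fx=7,fy=7,interpolation=cv2.INTER_CUBIC))
o=[robot.get_obs()["wrist_force"][2] for _ in range(5)]; print(o)
E
```

```text
t: 12.78
eef_pos: [476.5, 13.6, 205.5]
eef_rot: [[0.987, -0.005, -0.159], [0.159, -0.009, 0.987], [-0.007, -1.0, -0.008]]
wrist_force: [-0.5, 0.2, -1.0]
opening: 0.479
t 12.78 pos [476.5  13.6 205.5] yaw 9.13 tool shift cm [-0.04 -0.44 -1.17] open 0.479 F [-0.48  0.21 -0.95] T [-0.077  0.032 -0.01 ] down [-0.0055 -0.0094 -0.9999]
[np.float64(-0.9758327777446568), np.float64(-0.9758327777446568), np.float64(-0.9758327777446568), np.float64(-0.9758327777446568), np.float64(-0.9758327777446568)]
```

View pics/z23.png

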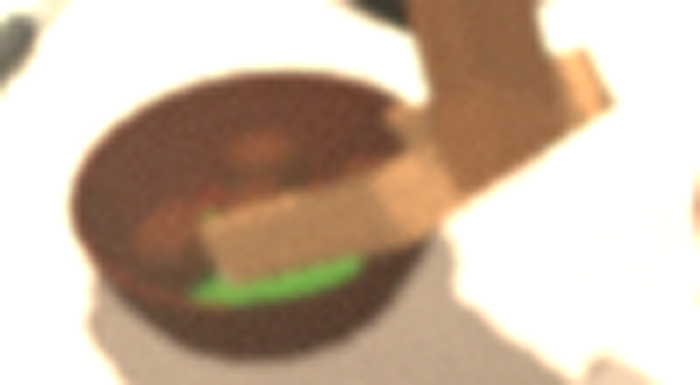

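At least two falafel are in the bowl and the wrist load fell to about 1 N. I'll raise slowly, straight up over the bowl, to free any that are jammed, then look.

```bash

python3 -m creep '[[[0.3,0,-0.2,0,0],[0.3,0,-0.3,0,0],[0.3,0,-0.4,0,0],[0.3,0,-0.4,0,0],[0.3,0,-0.3,0,0],[0.3,0,0,0,0]]]' 10
python3 look.py 24; python3 - <<'E'
from h import *
im=cv2.imread('pics/side24.png')[150:220,150:260]; im=np.clip(im.astype(float)*1.8,0,255).astype(np.uint8)
cv2.imwrite('pics/z24.png',cv2.resize(im,None,fx=7,fy=7,interpolation=cv2.INTER_CUBIC))
E
```

```text
t: 13.33
eef_pos: [476.7, 13.8, 223.5]
eef_rot: [[0.987, -0.005, -0.159], [0.159, -0.009, 0.987], [-0.007, -1.0, -0.008]]
wrist_force: [0.5, -0.7, -2.2]
opening: 0.481
t 13.33 pos [476.7  13.8 223.5] yaw 9.12 tool shift cm [-0.05  1.36 -1.17] open 0.481 F [ 0.48 -0.7  -2.16] T [-0.081 -0.007 -0.016] down [-0.0051 -0.0094 -0.9999]
```

View pics/z24.png

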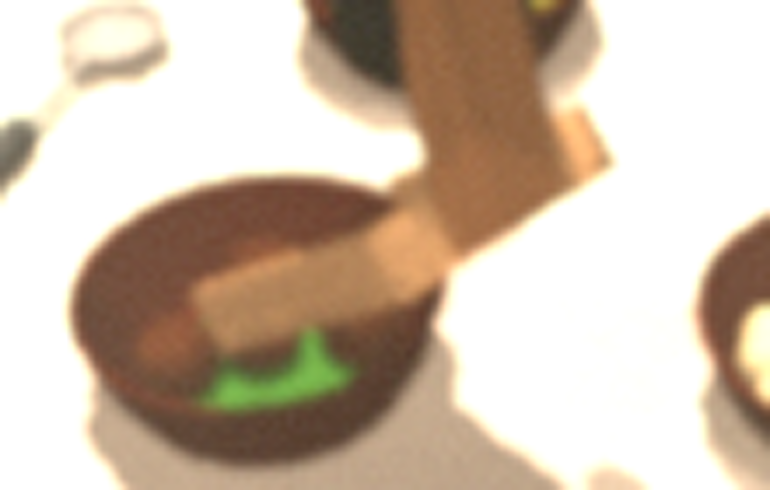

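```bash

python3 -m creep '[[[0.3,0,-0.4,0,0],[0.3,0,-0.8,0,0],[0.3,0,-0.8,0,0],[0.3,0,-0.8,0,0],[0.3,0,-0.5,0,0],[0.3,0,-0.2,0,0]]]' 10
python3 look.py 25; python3 - <<'E'
from h import *
im=cv2.imread('pics/side25.png')[130:220,150:260]; im=np.clip(im.astype(float)*1.8,0,255).astype(np.uint8)
cv2.imwrite('pics/z25.png',cv2.resize(im,None,fx=6,fy=6,interpolation=cv2.INTER_CUBIC))
E
```

```text
t: 13.88
eef_pos: [476.7, 14.2, 261.9]
eef_rot: [[0.987, -0.006, -0.159], [0.159, -0.009, 0.987], [-0.007, -1.0, -0.008]]
wrist_force: [0.5, 0.2, -1.0]
opening: 0.485
t 13.88 pos [476.7  14.2 261.9] yaw 9.12 tool shift cm [-0.03  5.2  -1.18] open 0.485 F [ 0.46  0.15 -1.01] T [-0.101  0.05   0.018] down [-0.0056 -0.0094 -0.9999]
```

View pics/z25.png

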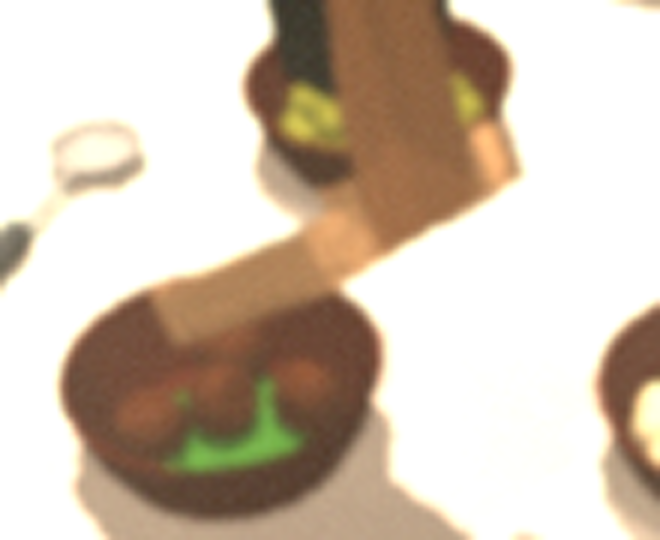

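Four falafel show in the bowl: three clear ones and one peeking out under the tray at (235,335). I'll grip firmly and go back over the board.

```bash

python3 -m creep '[[[0.3,0,0,-0.5,0],[0.3,-0.2,0,-1.2,0],[0.3,-0.3,0,-2,0],[0.3,-0.3,0,-2.6,0],[0.3,-0.3,0,-2.8,0],[0.3,-0.3,0,-2.8,0],[0.3,-0.3,0,-2.8,0],[0.3,-0.3,0,-2.6,0],[0.3,-0.2,0,-2,0],[0.3,-0.2,0,-1.5,0],[0.3,0,0,-0.8,0],[0.3,0,0,-0.3,0]]]' 30
python3 - <<'E'
from h import *
to([487.7,-245,180])
for n in ("side","top"):
    cv2.imwrite(f"pics/{n}26.png",optics.capture(n)[:,:,::-1])
crop('pics/top26.png',170,140,370,290,4,'pics/t26.png')
crop('pics/side26.png',140,100,365,350,3,'pics/s26.png')
def f(n,x0,y0,x1,y1,out,k=8):
    im=cv2.imread(f'pics/{n}26.png')[y0:y1,x0:x1]; im=np.clip(im.astype(float)*2.,0,255).astype(np.uint8)
    cv2.imwrite(out,cv2.resize(im,None,fx=k,fy=k,interpolation=cv2.INTER_CUBIC))
f("top",180,205,245,265,'pics/bt26.png'); f("side",150,165,225,220,'pics/bs26.png')
E
```

```text
t: 14.93
eef_pos: [486.8, -218.5, 261.2]
eef_rot: [[0.987, -0.009, -0.162], [0.162, -0.008, 0.987], [-0.01, -1.0, -0.006]]
wrist_force: [0.5, 0.5, -0.6]
opening: 0.482
t 14.93 pos [ 486.8 -218.5  261.2] yaw 9.3 tool shift cm [-0.26  8.13 -2.58] open 0.482 F [ 0.46  0.49 -0.6 ] T [-0.075  0.113  0.035] down [-0.0089 -0.0078 -0.9999]
```

View pics/bt26.png

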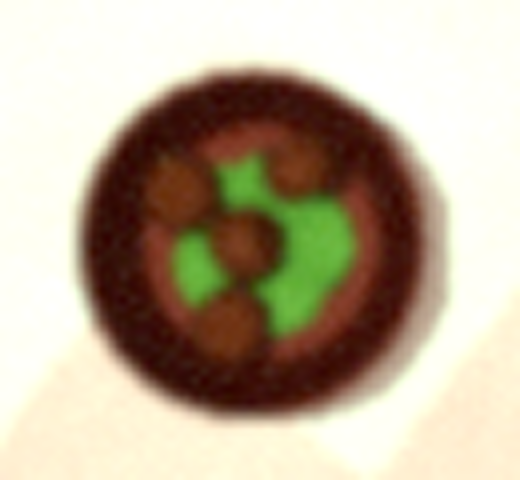

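View pics/s26.png

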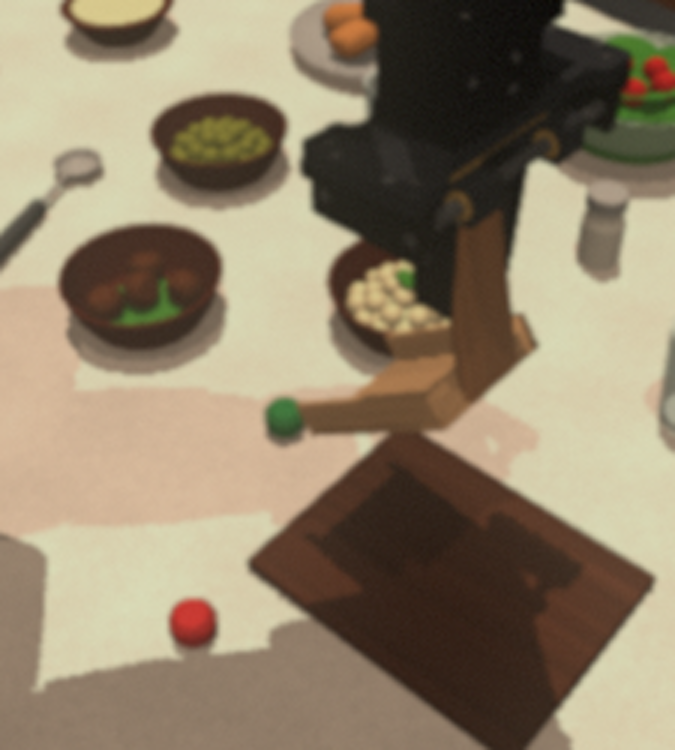

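View pics/bs26.png

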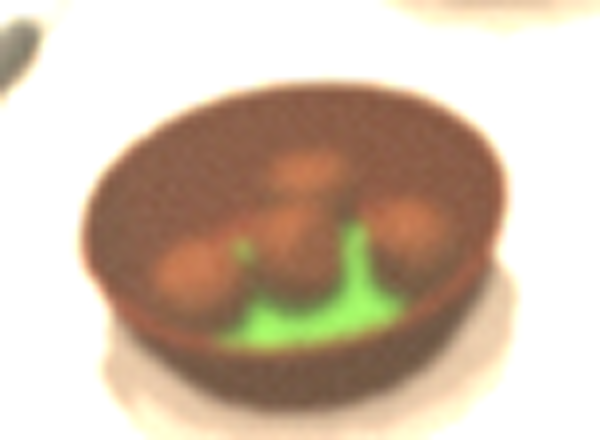

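All four falafel are inside the bowl. Now I'll measure the tray's tilt.

```bash
python3 - <<'E'
from h import *
o=robot.get_obs(); R=o["eef_rot"]; g=o["eef_pos"]+3*R[:,1]; zf=R[:,2]; yl=-R[:,0]
for th in range(25,56,5):
    c,s=np.cos(np.radians(th)),np.sin(np.radians(th)); r=[]
    for x,y,z in ((65,46,24),(65,46,0),(-65,46,0)):
        dx,dz=x+93.7,z-71; P=g+(dx*c+dz*s)*zf+y*yl+np.array([0,0,-dx*s+dz*c])
        r.append(((proj("side",P)-[140,100])*3+1).round(0).tolist())
    print(th,r)
E
```

```text
25 [[251.0, 346.0], [264.0, 378.0], [407.0, 407.0]]
30 [[262.0, 365.0], [277.0, 397.0], [416.0, 412.0]]
35 [[275.0, 383.0], [292.0, 415.0], [426.0, 416.0]]
40 [[289.0, 401.0], [307.0, 433.0], [435.0, 419.0]]
45 [[303.0, 419.0], [323.0, 450.0], [444.0, 422.0]]
50 [[318.0, 436.0], [340.0, 466.0], [453.0, 424.0]]
55 [[334.0, 452.0], [357.0, 482.0], [462.0, 425.0]]
```

The tilt is about 41°, as predicted. I'll lower until the mouth edge is just above the board.

```bash

python3 -m creep '[[[0.3,-0.1,0.6,-0.5,0],[0.3,-0.1,1,-0.8,0],[0.3,0,1.2,-0.8,0],[0.3,0,1.3,-0.5,0],[0.3,0,1.3,-0.2,0],[0.3,0,1.1,0,0],[0.3,0,0.8,0,0],[0.3,0,0.5,0,0],[0.3,0,0,0,0]]]' 30
python3 - <<'E'
from h import *
to([488,-247.6,173])
cv2.imwrite("pics/side27.png",optics.capture("side")[:,:,::-1])
crop('pics/side27.png',195,170,375,350,3,'pics/s27.png')
E
```

```text
t: 15.78
eef_pos: [488.7, -243.9, 175.3]
eef_rot: [[0.985, -0.01, -0.17], [0.17, -0.006, 0.985], [-0.011, -1.0, -0.005]]
wrist_force: [-0.0, 0.1, -0.5]
opening: 0.482
t 15.78 pos [ 488.7 -243.9  175.3] yaw 9.77 tool shift cm [-0.13  0.23 -0.35] open 0.482 F [-0.04  0.1  -0.51] T [-0.07   0.011  0.007] down [-0.01   -0.0064 -0.9999]
```

View pics/s27.png

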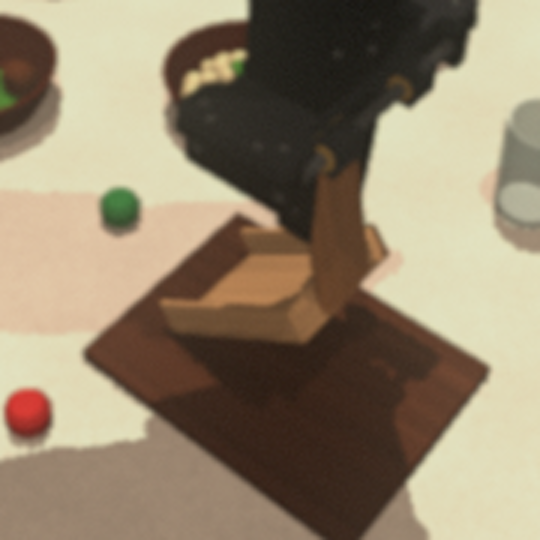

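The mouth edge is at the board. With a light grip I'll arc down and back so the tray pivots flat.

```bash

python3 -m creep '[[[0.3,0,0.2,-0.3,0],[0.3,0,0.4,-0.7,0],[0.3,0,0.4,-0.8,0],[0.3,0,0.6,-0.9,0],[0.3,0,0.6,-0.8,0],[0.3,0,0.7,-0.8,0],[0.3,0,0.5,-0.5,0],[0.3,0,0.2,-0.2,0]]]' 6
python3 - <<'E'
from h import *
to([501.7,-332,86])
cv2.imwrite("pics/side28.png",optics.capture("side")[:,:,::-1])
crop('pics/side28.png',195,170,375,350,3,'pics/s28.png')
E
```

```text
t: 16.5
eef_pos: [499.0, -299.9, 139.2]
eef_rot: [[0.985, -0.005, -0.17], [0.17, -0.01, 0.985], [-0.007, -1.0, -0.009]]
wrist_force: [0.9, -0.1, 1.7]
opening: 0.483
t 16.5 pos [ 499.  -299.9  139.2] yaw 9.81 tool shift cm [-0.25  5.35 -3.16] open 0.483 F [ 0.91 -0.15  1.66] T [0.054 0.064 0.039] down [-0.0052 -0.01   -0.9999]
```

View pics/s28.png

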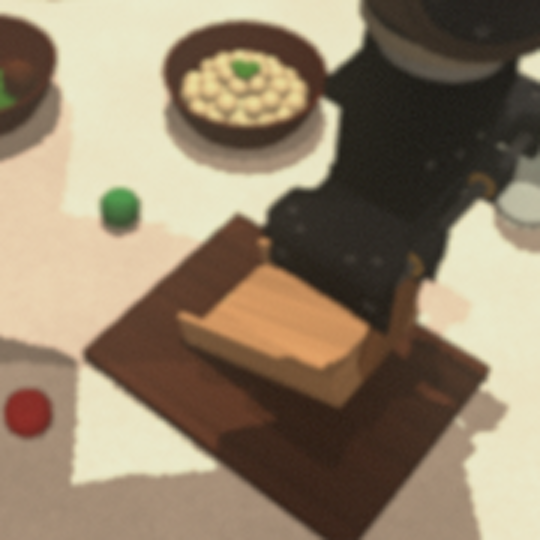

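It is pivoting well and is now about 20°. I'll finish lowering.

```bash

python3 -m creep '[[[0.3,0,0.4,-0.4,0],[0.3,0,0.7,-0.5,0],[0.3,0,0.7,-0.5,0],[0.3,0,0.7,-0.45,0],[0.3,0,0.7,-0.4,0],[0.3,0,0.7,-0.35,0],[0.3,0,0.5,-0.25,0],[0.3,0,0.3,-0.1,0],[0.3,0,0.2,0,0]]]' 6
python3 - <<'E'
from h import *
to([501.7,-332,86])
cv2.imwrite("pics/side29.png",optics.capture("side")[:,:,::-1])
crop('pics/side29.png',195,170,375,350,3,'pics/s29.png')
E
```

```text
t: 17.3
eef_pos: [504.8, -333.9, 86.0]
eef_rot: [[0.985, -0.004, -0.171], [0.17, -0.013, 0.985], [-0.006, -1.0, -0.012]]
wrist_force: [-2.9, -4.2, 8.5]
opening: 0.484
t 17.3 pos [ 504.8 -333.9   86. ] yaw 9.82 tool shift cm [-0.27 -0.    0.24] open 0.484 F [-2.9  -4.22  8.46] T [-0.641  0.354 -0.042] down [-0.0036 -0.0125 -0.9999]
```

View pics/s29.png

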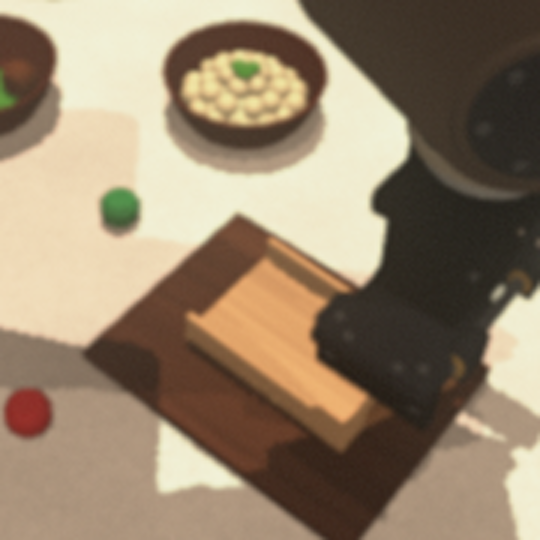

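The tray is flat on the board under a light press (8.5 N). Now I'll open and then back straight up.

```bash

python3 -m creep '[[[0.55,0,0,0,0],[0.6,0,0,0,0],[0.7,0,0,0,0],[0.8,0,0,0,0],[0.9,0,0,0,0],[0.9,0,0,0,0],[0.9,0,0,0,0],[0.9,0,0,0,0]]]' 6
python3 - <<'E'
from h import *
to([501.7,-332,86])
E
```

```text
t: 18.02
eef_pos: [504.7, -332.9, 85.0]
eef_rot: [[0.985, -0.004, -0.171], [0.171, -0.011, 0.985], [-0.006, -1.0, -0.01]]
wrist_force: [0.2, 0.0, -0.4]
opening: 0.893
t 18.02 pos [ 504.7 -332.9   85. ] yaw 9.84 tool shift cm [-0.28 -0.1   0.14] open 0.893 F [ 0.17  0.   -0.41] T [-0.109  0.035  0.005] down [-0.0044 -0.0111 -0.9999]
```

```bash

python3 -m creep '[[[0.9,0,-0.5,0,0],[0.9,0,-1,0,0],[0.9,0,-1.5,0,0],[0.9,0,-2,0,0],[0.9,0,-2.5,0,0],[0.9,0,-2.5,0,0],[0.9,0,-2.5,0,0],[0.9,0,-2,-2,0],[0.9,0,0,-3,0],[0.9,0,0,-3,0],[0.9,0,0,-2,0],[0.9,0,0,0,0]]]' 6
python3 - <<'E'
from h import *
to([501.7,-332,86])
for n in ("side","top"):
    cv2.imwrite(f"pics/{n}30.png",optics.capture(n)[:,:,::-1])
crop('pics/top30.png',180,140,380,290,4,'pics/t30.png')
crop('pics/side30.png',140,110,380,350,3,'pics/s30.png')
E
```

```text
t: 19.02
eef_pos: [522.6, -431.5, 250.4]
eef_rot: [[0.985, 0.0, -0.174], [0.174, -0.016, 0.985], [-0.002, -1.0, -0.016]]
wrist_force: [0.4, -0.6, 0.4]
opening: 0.898
t 19.02 pos [ 522.6 -431.5  250.4] yaw 10.0 tool shift cm [-0.29 16.28 10.42] open 0.898 F [ 0.45 -0.59  0.37] T [-0.137  0.03   0.04 ] down [ 3.000e-04 -1.590e-02 -9.999e-01]
```

View pics/t30.png

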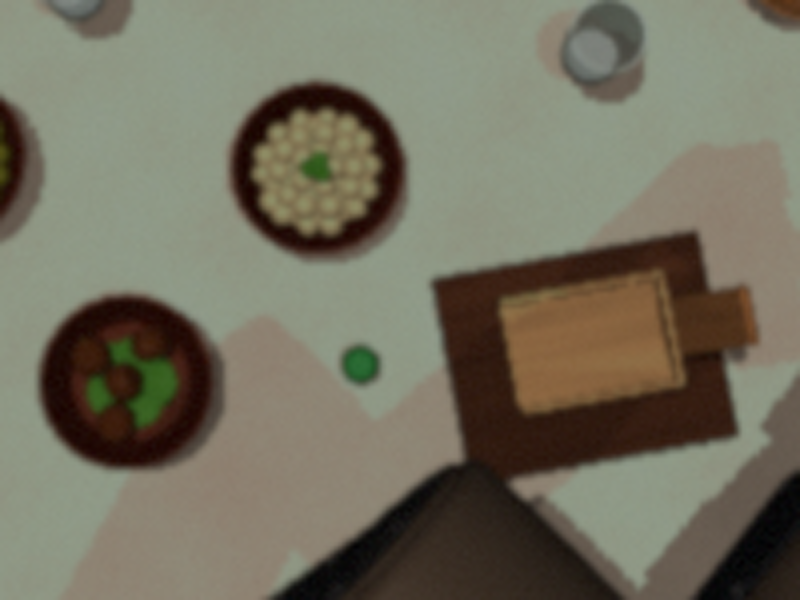

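View pics/s30.png

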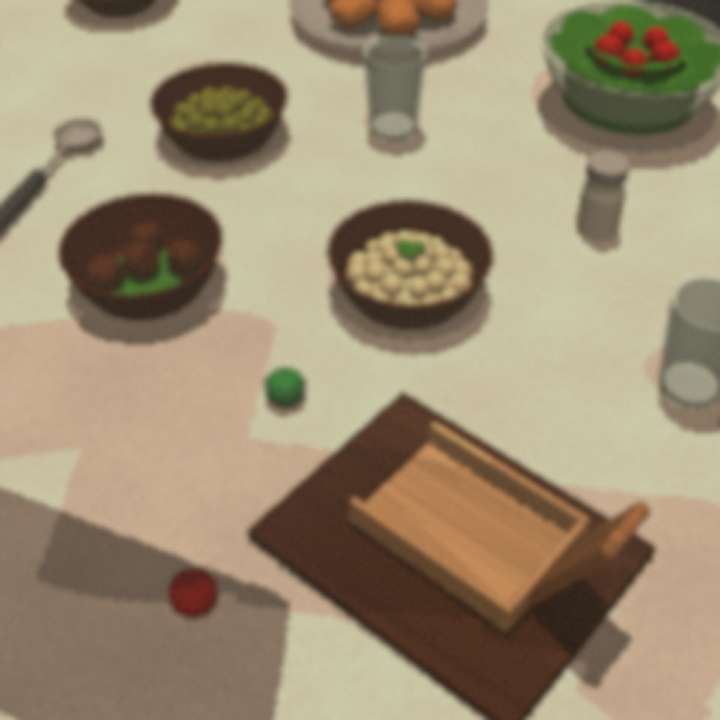

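The tray is empty, flat and released, and the four falafel lie in the bowl. I'll check the numbers before handing in.

```bash
python3 - <<'E'
from h import *
c=np.array([458,125.5])
for u,v in ((180,190),(300,160),(247,243),(230,325)):
    p=plane("top",(180+(u+.5)/8-.5,205+(v+.5)/8-.5),24); print("fal",p[:2].round(0),"r",np.linalg.norm(p[:2]-c).round(0))
T=lambda u,v:(180+(u+.5)/4-.5,140+(v+.5)/4-.5); S=lambda u,v:(140+(u+.5)/3-.5,110+(v+.5)/3-.5)
P=[]
for a,b in (((501,300),(433,424)),((662,272),(588,518)),((684,384),(507,622)),((522,412),(352,502))):
    p,e=tri(T(*a),S(*b)); P.append(plane("top",T(*a),36)); print(p.round(1),round(e,1))
m=np.mean(P,0)[:2]; d=m-[478,-239.4]; a=np.radians(100); x=np.array([np.cos(a),np.sin(a)])
print("tray",m.round(1),"in board",(d@x).round(1),(d@[-x[1],x[0]]).round(1)); to([0,0,0])
robot.close_job()
E
```

```text
fal [479. 158.] r 39.0
fal [491. 110.] r 37.0
fal [458. 131.] r 6.0
fal [426. 138.] r 35.0
[ 523.1 -169.9   31.1] 1.9
[ 545.  -297.4   35. ] 2.3
[ 455.7 -314.9   23.9] 0.3
[ 435.1 -186.    29.8] 2.9
tray [ 489.1 -240.4] in board -2.9 -10.7
t 19.12 pos [ 522.4 -428.8  250. ] yaw 10.05 tool shift cm [-43.88  24.4   51.69] open 0.905 F [ 0.08  0.72 -0.42] T [-0.089  0.05   0.011] down [-5.000e-04 -1.450e-02 -9.999e-01]
the job is handed in; nothing more can be done
```

The four falafel are in the bowl that started empty, and the tray is back flat on its board and released. I handed the job in at about 19 s.

**How it was done:** the moves could not tilt the tool, so I pinched the handle by its side edges instead of the broad faces the task names. I carried the tray level with a 60 N grip. Low over the bowl I eased the grip to about 4–8 N in steps, and the tray pivoted mouth-down to about 40° until all four slid off. I then set the mouth edge on the board, lowered the handle with a light grip so the tray swung flat, opened the jaws and backed away.

**Last checks:**
- **Falafel:** they lie about 6 to 39 mm from the bowl's axis (limit 62) and below its rim. I saw none touch the olives or beans, and the gripper stayed at the handle.
- **Tray:** it is about 3 mm along and 11 mm across from the board's centre.
- **Other things:** the glasses, shaker and spoon look unmoved in the last pictures, though I did not measure this.
- **Gripper:** it is clear of everything.

**A disagreement:** when I triangulated the tray's wall tops at the end, their heights came out at 24 to 35 mm against an expected 36. The 24 mm came from one hand-picked near corner, which I took to be picking error. The pictures show the tray flat, and I did not measure its tilt separately.

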